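# Clear the nut cracker and tip out the next nuts

## Task

First sweep every piece of shell off the nut cracker's bed into its yellow pan with the bench brush, not with the fingers. Then lean the tall canister, mouth towards the steel dish, half tipped on the ledge of the pouring rest, let go of it, take it again in its lower half and tip it on past level until all its nuts are in the dish. Finish with the empty canister standing upright on its green mat, the brush standing on its blue pad, and the other things on the table left where they are.

Things in the scene. Friction and masses are not known exactly. Their poses are not given: they have to be found in the camera images.
- rest: Pouring rest, fixed. Origin on the table under the foot line; +y is the pouring direction (towards the dish), x across, z up. Wooden foot board: top z 8 mm, x +-65, y -80 to 145 mm; curb across it y -34 to -22, top z 16 mm. A canister leaning with its lower bottom edge on the board at y = 0 lies on the ledge tilted about 48 degrees from upright.
- ledge (a point): Axis (along the rest's x) of the ledge's round top, 20 mm in diameter; at y 135, z 115 mm in the rest's frame, so the top is at z 125 mm. The ledge is 92 mm wide and 20 mm thick, down to the board, and stands between two dark cheeks: inner gap 74 mm, y 120 to 150 mm, up to z 165 mm.
- dish (a point): Centre of the floor of the open steel dish, part of the rest: x +-85, y 150 to 330 mm in the rest's frame, floor top z 6 mm, walls 5 mm thick; near wall 45 mm, side walls 55 mm, far wall 85 mm high.
- cracker: Nut cracker, fixed. Origin on the table under the centre of the bed; x across, y along, z up. Bright metal bed: x +-87 mm between the rails, y -85 to 85 mm, top z 30 mm. Red rails 8 mm thick at both x sides (y -85 to 100, top z 45 mm), red back jaw at y 85 to 100 mm (top z 50 mm). The -y edge is open and drops into the yellow pan.
- pan (a point): Centre of the floor of the yellow shell pan, part of the cracker: inside x +-96, y -201 to -85 mm in the cracker's frame, floor top z 4 mm, walls 4 mm thick and 42 mm high, except towards the bed, whose 30 mm edge closes that side.
- can_mat: Green mat, the canister's place: 110 x 110 mm, 3 mm thick, fixed; origin at the centre of its underside, on the table. It and the blue pad swap places from start to start.
- brush_pad: Blue pad, the brush's place: 140 mm along its x, 70 mm along its y, 3 mm thick, fixed; origin at the centre of its underside, on the table.
- canister: Tall clear square canister without lid, orange rim, 60 x 60 mm outside (parallel to its x and y), 250 mm tall, walls 3 mm, floor 5 mm, about 0.2 to 0.3 kg; holds the nuts. Origin at the centre of its underside, +z towards its mouth. Stands on the green mat at the start.
- can_mouth (a point): Centre of the canister's mouth, 250 mm from its origin along its +z.
- brush: Bench brush standing on its bristles, about 0.12 kg, rigid. Origin at the centre of the underside of the bristles; long axis x. Bristle block 100 x 44 mm, z 0 to 30 mm (may be treated as solid); wooden head 104 x 46 mm to z 44 mm; red upright grip above it, 70 mm along x, 20 mm thick (along y), z 44 to 88 mm. Stands on the blue pad at the start.
- nut0: Round brown hazelnut in shell, diameter 24 mm, 12 g, origin at its centre; rolls easily. Starts in the canister. 2 to 4 nuts are present, None when absent.
- nut1: Round brown hazelnut in shell, diameter 24 mm, 12 g, origin at its centre; rolls easily. Starts in the canister. 2 to 4 nuts are present, None when absent.
- nut2: Round brown hazelnut in shell, diameter 24 mm, 12 g, origin at its centre; rolls easily. Starts in the canister. 2 to 4 nuts are present, None when absent.
- nut3: Round brown hazelnut in shell, diameter 24 mm, 12 g, origin at its centre; rolls easily. Starts in the canister. 2 to 4 nuts are present, None when absent.
- shell0: Chunky dark brown piece of nutshell, a dome 23 mm across and 13 mm high, 12 g, origin at the centre of its flat side. Starts flat side down on the bed, all of it at least 60 mm from the back jaw. 2 to 4 pieces are present, None when absent.
- shell1: Chunky dark brown piece of nutshell, a dome 23 mm across and 13 mm high, 12 g, origin at the centre of its flat side. Starts flat side down on the bed, all of it at least 60 mm from the back jaw. 2 to 4 pieces are present, None when absent.
- shell2: Chunky dark brown piece of nutshell, a dome 23 mm across and 13 mm high, 12 g, origin at the centre of its flat side. Starts flat side down on the bed, all of it at least 60 mm from the back jaw. 2 to 4 pieces are present, None when absent.
- shell3: Chunky dark brown piece of nutshell, a dome 23 mm across and 13 mm high, 12 g, origin at the centre of its flat side. Starts flat side down on the bed, all of it at least 60 mm from the back jaw. 2 to 4 pieces are present, None when absent.
- mould: Turned wooden mooncake mould, 64 mm across, 60 mm high, origin at the centre of its underside. Not part of the job.
- jar: Amber jar with red cap, 64 mm across, 100 mm high, origin at the centre of its underside. Not part of the job.
- bowl: White bowl, 110 mm across, 50 mm high, origin at the centre of its underside. Not part of the job.
- timer: Round white kitchen timer, 60 mm across, 42 mm high, origin at the centre of its underside. Not part of the job.
- scissors: Purple scissors lying flat, 130 x 50 mm, origin at their middle underneath. Not part of the job.

How it is judged:
On the way, in this order (a step that is already met when the one before it is completed fails the run):
1. all shell pieces are in the yellow pan (x of shell0 in the frame of cracker between -0.1 and 0.1 m and y of shell0 in the frame of cracker between -0.205 and -0.083 m and height (world z) of each of shell0, shell1, shell2, shell3 below 0.04 m and x of shell1 in the frame of cracker between -0.1 and 0.1 m and y of shell1 in the frame of cracker between -0.205 and -0.083 m and x of shell2 in the frame of cracker between -0.1 and 0.1 m and y of shell2 in the frame of cracker between -0.205 and -0.083 m and x of shell3 in the frame of cracker between -0.1 and 0.1 m and y of shell3 in the frame of cracker between -0.205 and -0.083 m), for 0.3 s.
2. the canister leans half tipped on the ledge, mouth towards the dish, let go (angle between canister's own z axis and vertical between 0.5 and 1.15 rad and y of can_mouth in the frame of rest above 0.13 m and height (world z) of can_mouth above 0.12 m and x of can_mouth in the frame of rest between -0.05 and 0.05 m and contact force between the fingers and canister below 0.05 N and contact force between canister and rest above 0.2 N and linear speed of canister below 0.03 m/s), for 0.3 s.
3. gripped in its lower half, the canister is tipped past level over the dish (angle between canister's own z axis and vertical above 1.62 rad and z of the grasp point in the frame of canister below 0.125 m and contact force between the fingers and canister above 1 N and y of can_mouth in the frame of rest above 0.15 m), for 0.2 s.
At the end, for the whole second after the job is handed in: All shell pieces lie in the yellow pan and all nuts in the steel dish; the canister stands upright, its centre within 40 mm of the centre of the green mat; the brush stands on its bristles, its centre within 45 mm of the centre of the blue pad; both at rest (all of step 1 and x of nut0 in the frame of rest between -0.085 and 0.085 m and y of nut0 in the frame of rest between 0.15 and 0.33 m and height (world z) of each of nut0, nut1, nut2, nut3 below 0.06 m and x of nut1 in the frame of rest between -0.085 and 0.085 m and y of nut1 in the frame of rest between 0.15 and 0.33 m and x of nut2 in the frame of rest between -0.085 and 0.085 m and y of nut2 in the frame of rest between 0.15 and 0.33 m and x of nut3 in the frame of rest between -0.085 and 0.085 m and y of nut3 in the frame of rest between 0.15 and 0.33 m and horizontal distance between canister and can_mat below 0.04 m and angle between each of canister, brush's own z axis and vertical below 0.1 rad and height (world z) of each of canister, brush below 0.012 m and linear speed of each of canister, brush below 0.03 m/s and horizontal distance between brush and brush_pad below 0.045 m); the robot touches nothing.
It fails at once if a shell piece is handled with the fingers (contact force between the fingers and shell0 above 0.3 N or contact force between the fingers and shell1 above 0.3 N or contact force between the fingers and shell2 above 0.3 N or contact force between the fingers and shell3 above 0.3 N).
It fails at once if a thing that is not part of the job is moved more than 40 mm (distance of any of mould, jar, bowl, timer, scissors from where it was at the start of the episode above 0.04 m).
Of nut0, nut1, nut2, nut3 only 2 to 4 are there at a start; the rules pass over those that are not, and their reading is None.
Of shell0, shell1, shell2, shell3 only 2 to 4 are there at a start; the rules pass over those that are not, and their reading is None.
At some moment in a run one of brush may be knocked a few centimetres aside while the robot is not near it.
Once in a run the grip may slacken for a moment while it holds something.
It also fails if it takes over 200 s, if anything falls off the work surface, if the arm or the gripper's body presses on something with over 40 N, if the wrist force passes 120 N, or if a joint passes its speed limit or range.

## Robot

A 6-joint arm with a two-finger parallel gripper is mounted at the origin on the work surface. World frame = base frame: x ahead of the robot, y to its left, z up, the work surface at z = 0. Lengths are in m, angles in rad, forces in N, time in s.
With the tool pointing down it reaches from about 0.375 to 0.975 m from the base axis. Payload 3.8 kg.
Tool frame: the origin (TCP) lies at the very end of the fingers, on their centre line; the grasp point (between the pads) lies 19 mm behind it (bot.pinch_z is the distance from the TCP to the grasp point, in m); x points along the fingers, y is the direction in which the jaws open and shut, and the axes are right-handed (so a half turn about x gives the same grasp; the last joint's range is limited). The gripper opens to 85 mm and grips with 20 to 120 N. Pads are 22 mm wide; open, the fingers measure 114 mm over their backs; the gripper's body (76 mm by 85 mm) begins 54 mm behind the grasp point. The pads swing forward as they close: fully open they stand 13 mm farther back than shut.
Start: joints at [-1.37, 0.264, 1.604, -0, 1.274, -0.037], TCP at [0.159, -0.656, 0.231] pointing down, gripper open.
Joint ranges: [-2.63, 2.63], [-0.94, 2.18], [0.31, 2.57], [-1.31, 4.45], [0, 2.66], [-2.55, 2.55]. Speed limits (rad/s): [2.57, 2.57, 3.14, 3.14, 3.14, 3.14].

## Interface

Orientations are given as a rotation vector (axis times angle).
In Python, from workcell import monitor, imaging, finish_job, bot gives the robot as it stands.
- The arm moves only by the tool jog_arm, never from a script. Its argument "rows" is a list of rows, each a list of 7 numbers: the shift along the tool's x, y, z in m, then the turn, a rotation vector about the tool's x, y, z in rad, then the opening in per cent of the stroke, from 0 (shut) to 100 (fully open). A call has 1 to 20 rows; each row is the pose to reach, as a shift and turn from the pose measured when the call began, along the tool's axes at that moment; what a row does not reach only later rows make up. A row lasts 1/10 s, in which the tool goes at most 50 mm and 8.59 degrees, less where a joint would pass 70% of its speed; a pose out of reach is approached as far as the arm can. A call with a gripper value outside its range is refused whole. The fingers move at their own pace and stop on an object; "force" is the grip in N (left out, the last holds). Time passes only in rows, so rows that repeat a pose let the fingers close. It gives the time, the measured TCP pose, the force and the opening at its end, in the units of the state.
- monitor.read_state(): the state, without advancing time (a new reading comes with each control period).
- imaging.read_camera(name): name is "side" or "top" or "wrist"; returns the picture (384x512x3 uint8, blue, green, red); there is no depth.
- imaging.camera_params(name): a dict with "fx", "fy", "cx", "cy" (pixels), "T" (4x4, takes a point from camera to world coordinates); the wrist camera has in their place "T_tool_cam" (4x4, takes a point from camera to tool coordinates, whose origin is the TCP and whose axes are the tool frame's). Camera axes: x right, y down, z forward; pixel columns grow to the right and rows downward; lengths in m; the calibration is good to about 2 mm. A picture is of the moment at which its call begins: read the wrist's pose just before it. camera_params takes no time and is no camera call.
- finish_job(): hands the job in, once; it reports no verdict.
The state is a dict: "time": time; "q": joint angles; "joint_vel": joint speeds; "joint_torque": joint torques, N m; "tool_pos": TCP position; "tcp_rot": TCP orientation; "wrist_force": force on the tool from outside, world axes, zero at the start; "torque": the same for the moment, N m; "width": opening from 0.0 (shut) to 1.0 (fully open).
Only numpy, scipy, OpenCV 4.12 (cv2) and the standard library are available. Lean on these libraries where they do the work, as an engineer would, in place of code of your own. Each camera call takes 0.05 s, during which the arm holds its last target. There are 200 camera calls.

## Working session

There is one attempt and no reset: what is moved stays moved. The work goes in short steps, Python scripts to look and compute and a tool call to move; the robot and the scene stay as the last step left them, time stands still between calls to the robot, and variables do not carry over. Pictures are saved under pics/ and viewed, about 12 in all and at most 16, crops included, and the job is handed in when it is done.

Besides the shell and the picture viewer there is one more tool, called after "Request:" by a JSON object that holds its "method" and its "body". jog_arm: Moves the arm, as the interface text tells. Its arguments: {"type":"object","properties":{"rows":{"type":"array","items":{"type":"array","items":{"type":"number"}}},"force":{"type":"number"}},"required":["rows"]}

```bash
ls; mkdir -p pics
python3 - <<'E'
from workcell import monitor, imaging, bot
import cv2,numpy as np
np.set_printoptions(precision=4,suppress=True)
s=monitor.read_state();print(s)
for n in("top","side"):
    cv2.imwrite(f"pics/{n}0.png",cv2.resize(imaging.read_camera(n),(768,576),interpolation=cv2.INTER_CUBIC));p=imaging.camera_params(n);print(n,p)
print(imaging.camera_params("wrist"),bot.pinch_z,dir(bot))
E
```

```text
pics
{'time': 0.0, 'q': array([-1.3699,  0.2648,  1.6054,  0.    ,  1.2737, -0.0369]), 'joint_vel': array([ 0.0003,  0.    , -0.0007, -0.0015,  0.0004, -0.0005]), 'joint_torque': array([  0.0013, -51.5106, -36.7312,   0.0004,   0.013 ,   0.    ]), 'tool_pos': array([ 0.1589, -0.6553,  0.23  ]), 'tcp_rot': array([ 2.096 ,  0.2527, -2.0963]), 'wrist_force': array([-0.0218,  0.8569,  0.1557]), 'torque': array([-0.0046,  0.0126,  0.0117]), 'width': 1.0025487651676954}
top {'fx': 372.4462146487792, 'fy': 372.4462146487792, 'cx': 264.8697032252951, 'cy': 186.6794667712815, 'T': array([[-0.01  , -0.9948,  0.1014,  0.3722],
       [-0.9998,  0.0116,  0.0155,  0.0161],
       [-0.0166, -0.1013, -0.9947,  1.2866],
       [ 0.    ,  0.    ,  0.    ,  1.    ]])}
side {'fx': 465.30419207379947, 'fy': 465.30419207379947, 'cx': 250.7309331512321, 'cy': 184.315074359991, 'T': array([[-0.8877, -0.3204,  0.3305,  0.0228],
       [-0.4599,  0.5848, -0.6682,  0.9653],
       [ 0.0208, -0.7452, -0.6665,  1.1066],
       [ 0.    ,  0.    ,  0.    ,  1.    ]])}
{'fx': 268.7002307472552, 'fy': 268.7002307472552, 'cx': 258.0995443537529, 'cy': 189.6283911430469, 'T_tool_cam': array([[ 0.0003, -0.2646,  0.9643, -0.1424],
       [ 1.    ,  0.0001, -0.0003, -0.0007],
       [-0.0001,  0.9643,  0.2646, -0.0666],
       [ 0.    ,  0.    ,  0.    ,  1.    ]])} 0.0187 ['MotionError', '__class__', '__delattr__', '__dict__', '__dir__', '__doc__', '__eq__', '__format__', '__ge__', '__getattribute__', '__getstate__', '__gt__', '__hash__', '__init__', '__init_subclass__', '__le__', '__lt__', '__module__', '__ne__', '__new__', '__reduce__', '__reduce_ex__', '__repr__', '__setattr__', '__sizeof__', '__str__', '__subclasshook__', '__weakref__', 'pinch_z']
```

View pics/top0.png

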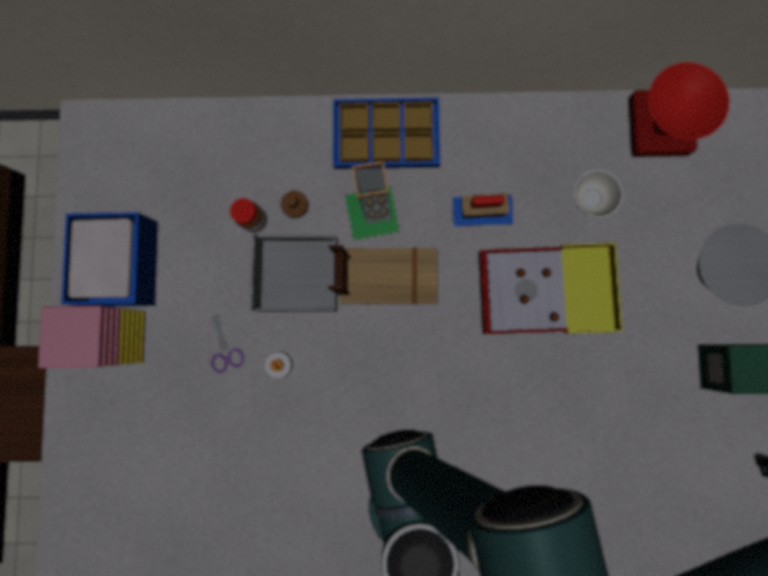

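View pics/side0.png

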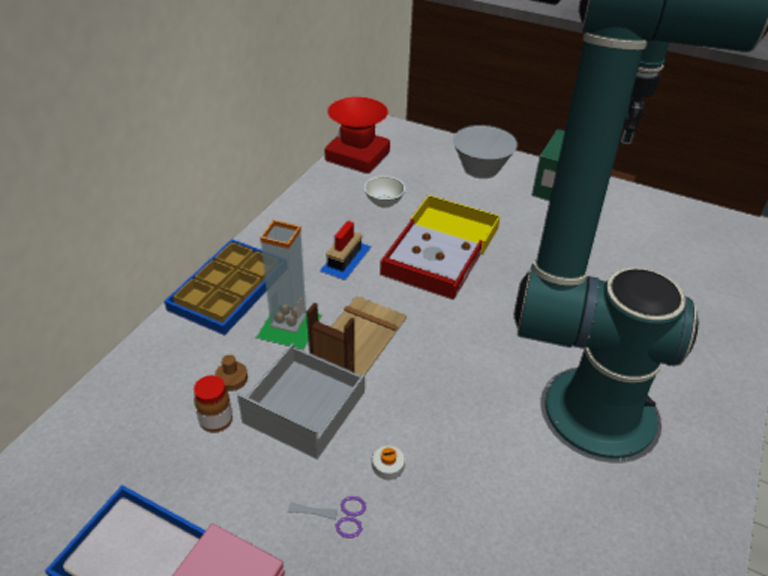

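The top view shows the pan at right (~590,288), the bed with 4 shells (521,272), (546,272), (523,298), (553,316), the brush (485,206) on the blue pad, the canister on the green mat (372,214), and the rest with its dish to the left (+y). The side view agrees, with about 4 nuts in the canister.

```bash
cat > h.py <<'E'
from workcell import monitor, imaging
import cv2,numpy as np
from scipy.spatial.transform import Rotation as R
np.set_printoptions(precision=4,suppress=True)
def camT(n):
    p=imaging.camera_params(n)
    if n!="wrist": return p,p["T"]
    s=monitor.read_state();T=np.eye(4);T[:3,:3]=R.from_rotvec(s["tcp_rot"]).as_matrix();T[:3,3]=s["tool_pos"]
    return p,T@p["T_tool_cam"]
def bp(n,px,z,scale=1.5,PT=None):
    p,T=PT or camT(n); px=np.atleast_2d(px)/scale
    d=np.c_[(px[:,0]-p["cx"])/p["fx"],(px[:,1]-p["cy"])/p["fy"],np.ones(len(px))]@T[:3,:3].T
    return T[:3,3]+d*((z-T[2,3])/d[:,2])[:,None]
def move(target_pos=None,Rt=None):
    "shift & rotvec in current tool frame to reach world tcp pos / rotation"
    s=monitor.read_state();Rc=R.from_rotvec(s["tcp_rot"])
    d=Rc.inv().apply(np.array(target_pos)-s["tool_pos"]) 
    r=(Rc.inv()*Rt).as_rotvec() if Rt is not None else np.zeros(3)
    return np.r_[d,r]
def Rdown(yaw_y):  # tool x down, tool y at world angle yaw_y
    x=np.array([0,0,-1.]);y=np.array([np.cos(yaw_y),np.sin(yaw_y),0]);return R.from_matrix(np.c_[x,y,np.cross(x,y)])
E
python3 - <<'E'
from h import *
for nm,px,z in [("cracker back L,R top",[(480,251),(485,334)],.048),("pan far",[(613,244),(620,331)],.042),("pad",[(453,197),(512,194),(512,224),(455,226)],.003),("brush grip",[(471,200),(503,200),(487,201)],.088),
 ("mat",[(346,198),(392,188),(399,233),(355,238)],.003),("can rim",[(354,165),(384,162),(387,192),(358,195)],.25),("board right",[(438,248),(438,304)],.008),("curb",[(415,248),(415,304)],.016),("dish far",[(254,237),(253,310)],.085),("dish near-board",[(335,238),(336,310)],.05),
 ("shells",[(521,272),(546,272),(523,298),(553,316)],.038),("jar,mould,timer,bowl",[(243,212),(295,203),(278,366),(597,192)],.05)]:
    print(nm);print(bp("top",px,z)[:,:2])
s=monitor.read_state();print(R.from_rotvec(s["tcp_rot"]).as_matrix())
print(move([.62,-.20,.30],Rdown(0)),move([.62,-.20,.30],Rdown(np.pi)))
E
```

```text
cracker back L,R top
[[ 0.5616 -0.15  ]
 [ 0.3768 -0.1564]]
pan far
[[ 0.5746 -0.4484]
 [ 0.3805 -0.4543]]
pad
[[ 0.697  -0.0962]
 [ 0.7022 -0.2341]
 [ 0.631  -0.2319]
 [ 0.628  -0.0995]]
brush grip
[[ 0.6682 -0.1279]
 [ 0.6673 -0.1975]
 [ 0.6655 -0.1627]]
mat
[[0.6981 0.1547]
 [0.7206 0.0465]
 [0.6132 0.0311]
 [0.6027 0.1338]]
can rim
[[0.6995 0.1127]
 [0.7045 0.0554]
 [0.6459 0.0502]
 [0.6409 0.1053]]
board right
[[ 0.5759 -0.0587]
 [ 0.4464 -0.0565]]
curb
[[ 0.5753 -0.0055]
 [ 0.4465 -0.0038]]
dish far
[[0.5931 0.3476]
 [0.4333 0.3472]]
dish near-board
[[0.5949 0.1745]
 [0.4331 0.172 ]]
shells
[[ 0.5144 -0.2419]
 [ 0.5137 -0.2977]
 [ 0.456  -0.2445]
 [ 0.4152 -0.3096]]
jar,mould,timer,bowl
[[ 0.6572  0.3832]
 [ 0.6763  0.2653]
 [ 0.3114  0.2997]
 [ 0.692  -0.4155]]
[[-0.0004  0.2356 -0.9719]
 [ 0.002  -0.9719 -0.2356]
 [-1.     -0.0021 -0.0001]]
[-0.0692 -0.334  -0.5554 -1.333  -0.0014  0.0017] [-0.0692 -0.334  -0.5554  1.8086  0.0018  0.0015]
```

Request:
{"method": "jog_arm", "body": {"rows": [[-0.02, -0.357, -0.609, -1.333, 0, 0, 100], [-0.02, -0.357, -0.609, -1.333, 0, 0, 100], [-0.02, -0.357, -0.609, -1.333, 0, 0, 100], [-0.02, -0.357, -0.609, -1.333, 0, 0, 100], [-0.02, -0.357, -0.609, -1.333, 0, 0, 100], [-0.02, -0.357, -0.609, -1.333, 0, 0, 100], [-0.02, -0.357, -0.609, -1.333, 0, 0, 100], [-0.02, -0.357, -0.609, -1.333, 0, 0, 100], [-0.02, -0.357, -0.609, -1.333, 0, 0, 100], [-0.02, -0.357, -0.609, -1.333, 0, 0, 100], [-0.02, -0.357, -0.609, -1.333, 0, 0, 100], [-0.02, -0.357, -0.609, -1.333, 0, 0, 100], [-0.02, -0.357, -0.609, -1.333, 0, 0, 100], [-0.02, -0.357, -0.609, -1.333, 0, 0, 100], [-0.02, -0.357, -0.609, -1.333, 0, 0, 100], [-0.02, -0.357, -0.609, -1.333, 0, 0, 100], [-0.02, -0.357, -0.609, -1.333, 0, 0, 100], [-0.02, -0.357, -0.609, -1.333, 0, 0, 100]]}}

```text
time: 1.9
tool_pos: [0.6654, -0.1663, 0.2506]
tcp_rot: [1.211, 1.211, -1.211]
wrist_force: [-0.5, -0.4, -0.2]
width: 0.996
```

Run:
```python
from h import *
s=monitor.read_state();print(s["time"],s["q"],s["tool_pos"],s["tcp_rot"])
im=imaging.read_camera("wrist");cv2.imwrite("pics/w1.png",cv2.resize(im,(768,576),interpolation=cv2.INTER_CUBIC))
```

```text
1.9 [-0.2819  0.2751  1.5544  0.0014  1.3139 -0.2806] [ 0.6654 -0.1663  0.2506] [ 1.2111  1.2107 -1.2106]
```

View pics/w1.png

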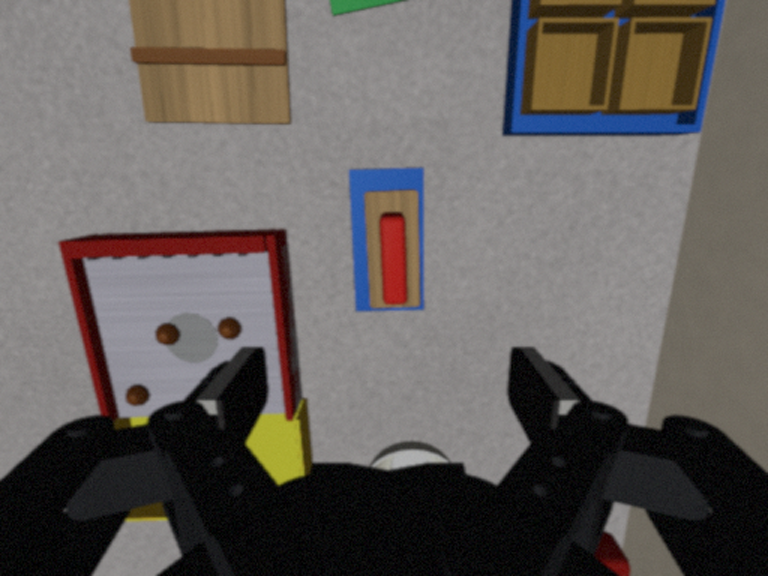

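Run:
```python
from h import *
for nm,px,z in [("grip",[(381,213),(403,213),(385,303),(407,303)],.091),("pad",[(349,169),(423,168),(424,310),(356,311)],.003),("jawback",[(62,242),(285,231)],.05),("bed edge",[(107,417),(285,415)],.03),("shells",[(230,328),(167,334),(137,395)],.038),("board",[(146,122),(290,122)],.008),("curb",[(132,50),(287,50)],.016)]:
    q=bp("wrist",px,z)[:,:2];print(nm,q.tolist(),q.mean(0))
```

```text
grip [[0.6603922956925891, -0.12653916480107402], [0.6767060631501214, -0.1265684679764668], [0.663127341978314, -0.19658751411081582], [0.6804442304883251, -0.19661394124618892]] [ 0.6702 -0.1616]
pad [[0.629389483312747, -0.09393499157968659], [0.6982675678032851, -0.09317256418441], [0.7022761418375426, -0.23249489640927862], [0.6328118576454601, -0.2334681774416544]] [ 0.6657 -0.1633]
jawback [[0.38555873364331317, -0.15438072067474085], [0.5778115936472367, -0.14526503382697747]] [ 0.4817 -0.1498]
bed edge [[0.3767919890728168, -0.3386597477075951], [0.5598013726749489, -0.33653419309916016]] [ 0.4683 -0.3376]
shells [[0.5166874019307454, -0.23814436209433817], [0.45643776518958656, -0.24411681147505868], [0.41738071109703356, -0.30868499094339474]] [ 0.4635 -0.2636]
board [[0.4495471837879963, -0.053285765432077685], [0.5782330452104846, -0.05354819294834644]] [ 0.5139 -0.0534]
curb [[0.451250867005572, 0.002128288743592624], [0.5812005483607797, 0.0018406665413986112]] [0.5162 0.002 ]
```

Request:
{"method": "jog_arm", "body": {"rows": [[0.1, 0.0046, -0.0043, -0.04, 0, 0, 100], [0.15, 0.0046, -0.0043, -0.04, 0, 0, 100], [0.195, 0.0046, -0.0043, -0.04, 0, 0, 100], [0.195, 0.0046, -0.0043, -0.04, 0, 0, 100], [0.195, 0.0046, -0.0043, -0.04, 0, 0, 100], [0.195, 0.0046, -0.0043, -0.04, 0, 0, 100], [0.195, 0.0046, -0.0043, -0.04, 0, 0, 0], [0.195, 0.0046, -0.0043, -0.04, 0, 0, 0], [0.195, 0.0046, -0.0043, -0.04, 0, 0, 0], [0.195, 0.0046, -0.0043, -0.04, 0, 0, 0], [0.195, 0.0046, -0.0043, -0.04, 0, 0, 0], [0.195, 0.0046, -0.0043, -0.04, 0, 0, 0], [0.195, 0.0046, -0.0043, -0.04, 0, 0, 0], [0.195, 0.0046, -0.0043, -0.04, 0, 0, 0]], "force": 60}}

```text
time: 3.35
tool_pos: [0.6708, -0.162, 0.0573]
tcp_rot: [1.182, 1.227, -1.18]
wrist_force: [-2.3, 0.0, 6.7]
width: 0.228
```

Request:
{"method": "jog_arm", "body": {"rows": [[-0.05, 0, 0, 0, 0, 0, 0], [-0.08, 0, 0, 0.1, 0, 0, 0], [-0.08, -0.04, 0.005, 0.25, 0, 0, 0], [-0.08, -0.08, 0.01, 0.4, 0, 0, 0], [-0.08, -0.12, 0.015, 0.55, 0, 0, 0], [-0.08, -0.16, 0.02, 0.7, 0, 0, 0], [-0.08, -0.2, 0.025, 0.85, 0, 0, 0], [-0.08, -0.2, 0.025, 1.0, 0, 0, 0], [-0.08, -0.2, 0.025, 1.15, 0, 0, 0], [-0.08, -0.2, 0.025, 1.3, 0, 0, 0], [-0.08, -0.2, 0.025, 1.45, 0, 0, 0], [-0.08, -0.2, 0.025, 1.58, 0, 0, 0], [-0.08, -0.2, 0.025, 1.58, 0, 0, 0], [-0.08, -0.2, 0.025, 1.58, 0, 0, 0], [-0.08, -0.2, 0.025, 1.58, 0, 0, 0]]}}

```text
time: 4.85
tool_pos: [0.4716, -0.1945, 0.1368]
tcp_rot: [2.207, 0.036, -2.206]
wrist_force: [0.1, 0.3, -0.8]
width: 0.225
```

Run:
```python
from h import *
s=monitor.read_state();print(s["time"],s["q"],s["tool_pos"],s["tcp_rot"],s["wrist_force"])
im=imaging.read_camera("wrist");a=cv2.resize(im,(768,576),interpolation=cv2.INTER_CUBIC);cv2.imwrite("pics/w2.png",a)
```

```text
4.85 [-0.4411  0.0331  2.0505  0.0018  1.0584  1.0976] [ 0.4716 -0.1945  0.1368] [ 2.2068  0.0362 -2.2061] [ 0.1349  0.286  -0.7674]
```

View pics/w2.png

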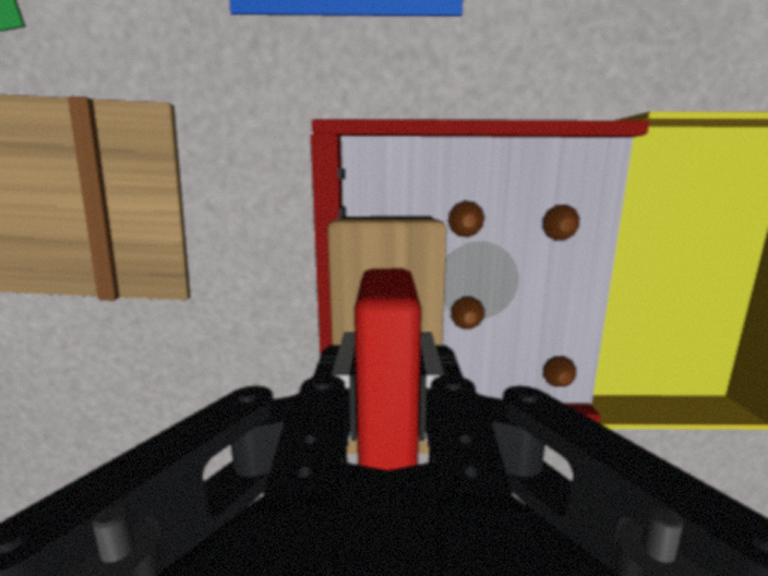

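Run:
```python
from h import *
for nm,px,z in [("rail+ inner top",[(345,136),(620,136)],.045),("rail+ outer top",[(345,121),(620,121)],.045),("jaw inner",[(339,136),(343,215)],.05),("jaw outer",[(313,125),(320,340)],.05),("bed edge",[(632,138),(614,270),(595,400)],.03),("rail- inner end",[(592,404)],.045),("shells",[(466,218),(561,222),(467,312),(559,371)],.037),("brush head + end",[(330,224),(444,224)],.137-.054+.044),("board edge",[(172,103),(188,297)],.008)]:
    print(nm);print(bp("wrist",px,z)[:,:2])
```

```text
rail+ inner top
[[ 0.5574 -0.168 ]
 [ 0.562  -0.3184]]
rail+ outer top
[[ 0.565  -0.168 ]
 [ 0.5696 -0.317 ]]
jaw inner
[[ 0.5569 -0.1653]
 [ 0.515  -0.1675]]
jaw outer
[[ 0.562  -0.1515]
 [ 0.4386 -0.1536]]
bed edge
[[ 0.5626 -0.3337]
 [ 0.4837 -0.3373]
 [ 0.391  -0.3408]]
rail- inner end
[[ 0.3968 -0.3304]]
shells
[[ 0.5142 -0.2395]
 [ 0.5136 -0.2964]
 [ 0.4551 -0.245 ]
 [ 0.4159 -0.3092]]
brush head + end
[[ 0.5192 -0.1709]
 [ 0.5206 -0.2138]]
board edge
[[ 0.5765 -0.0566]
 [ 0.4502 -0.054 ]]
```

Request:
{"method": "jog_arm", "body": {"rows": [[0, 0.005, 0.025, 0, 0, 0, 0], [0.03, 0.005, 0.025, 0, 0, 0, 0], [0.045, 0.005, 0.025, 0, 0, 0, 0], [0.0505, 0.005, 0.025, 0, 0, 0, 0], [0.0505, 0.005, 0.025, 0, 0, 0, 0], [0.0505, 0.005, 0.025, 0, 0, 0, 0]]}}

```text
time: 5.5
tool_pos: [0.4477, -0.2006, 0.0871]
tcp_rot: [2.208, 0.035, -2.204]
wrist_force: [-0.2, -0.1, -1.8]
width: 0.227
```

Request:
{"method": "jog_arm", "body": {"rows": [[0.001, 0.01, 0, 0, 0, 0, 0], [0.001, 0.02, 0, 0, 0, 0, 0], [0.001, 0.03, 0, 0, 0, 0, 0], [0.001, 0.04, 0, 0, 0, 0, 0], [0.001, 0.05, 0, 0, 0, 0, 0], [0.001, 0.06, 0, 0, 0, 0, 0], [0.001, 0.07, 0, 0, 0, 0, 0], [0.001, 0.08, 0, 0, 0, 0, 0], [0.001, 0.09, 0, 0, 0, 0, 0], [0.001, 0.1, 0, 0, 0, 0, 0], [0.001, 0.11, 0, 0, 0, 0, 0], [0.001, 0.12, 0, 0, 0, 0, 0], [0.001, 0.13, 0, 0, 0, 0, 0], [0.001, 0.14, 0, 0, 0, 0, 0], [0.001, 0.144, 0, 0, 0, 0, 0], [0.001, 0.144, 0, 0, 0, 0, 0], [-0.04, 0.144, 0, 0, 0, 0, 0], [-0.05, 0.09, 0, 0, 0, 0, 0], [-0.05, 0.045, 0, 0, 0, 0, 0], [-0.05, 0, -0.03, 0, 0, 0, 0]]}}

```text
time: 7.5
tool_pos: [0.4724, -0.2009, 0.137]
tcp_rot: [2.207, 0.034, -2.209]
wrist_force: [1.6, -0.4, -1.9]
width: 0.224
```

Run:
```python
from h import *
s=monitor.read_state();print(s["time"],s["q"],s["tool_pos"],s["tcp_rot"],s["wrist_force"],s["width"])
im=imaging.read_camera("wrist");a=cv2.resize(im,(600,450),interpolation=cv2.INTER_CUBIC);cv2.imwrite("pics/w3.png",a)
```

```text
7.5 [-0.4516  0.0399  2.043   0.0015  1.0603  1.0893] [ 0.4724 -0.2009  0.137 ] [ 2.2067  0.0343 -2.2087] [ 1.5845 -0.442  -1.8823] 0.22357957380904842
```

View pics/w3.png

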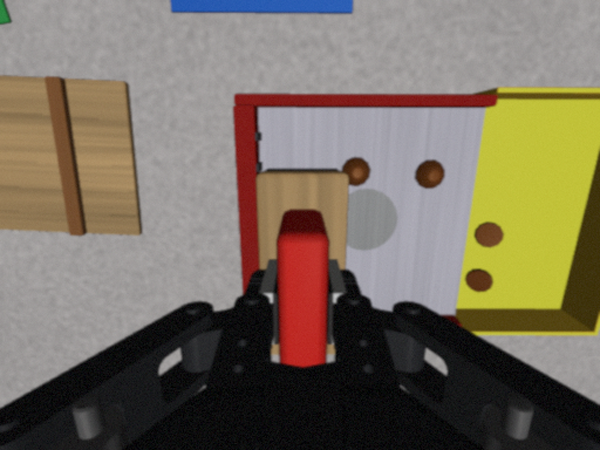

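First stroke put two shells in the pan (488,235), (479,280). Two remain on the bed at (356,171), (430,173).

Request:
{"method": "jog_arm", "body": {"rows": [[0, 0, -0.03, 0, 0, 0, 0], [0.03, 0, -0.03, 0, 0, 0, 0], [0.045, 0, -0.03, 0, 0, 0, 0], [0.051, 0, -0.03, 0, 0, 0, 0], [0.051, 0, -0.03, 0, 0, 0, 0], [0.051, 0.015, -0.03, 0, 0, 0, 0], [0.051, 0.03, -0.03, 0, 0, 0, 0], [0.051, 0.04, -0.03, 0, 0, 0, 0], [0.051, 0.05, -0.03, 0, 0, 0, 0], [0.051, 0.06, -0.03, 0, 0, 0, 0], [0.051, 0.07, -0.03, 0, 0, 0, 0], [0.051, 0.08, -0.03, 0, 0, 0, 0], [0.051, 0.09, -0.03, 0, 0, 0, 0], [0.051, 0.1, -0.03, 0, 0, 0, 0], [0.051, 0.11, -0.03, 0, 0, 0, 0], [0.051, 0.12, -0.03, 0, 0, 0, 0], [0.051, 0.13, -0.03, 0, 0, 0, 0], [0.051, 0.14, -0.03, 0, 0, 0, 0], [0.051, 0.147, -0.03, 0, 0, 0, 0], [0.051, 0.147, -0.03, 0, 0, 0, 0]]}}

```text
time: 9.55
tool_pos: [0.5129, -0.3415, 0.0858]
tcp_rot: [2.214, 0.041, -2.203]
wrist_force: [0.2, -0.6, -0.8]
width: 0.224
```

Request:
{"method": "jog_arm", "body": {"rows": [[-0.04, 0, 0, 0, 0, 0, 0], [-0.1, -0.04, 0, 0, 0, 0, 0], [-0.15, -0.09, 0, 0, 0, 0, 0], [-0.15, -0.14, 0, 0, 0, 0, 0], [-0.15, -0.14, 0, 0, 0, 0, 0]]}}

```text
time: 10.05
tool_pos: [0.5083, -0.2005, 0.2393]
tcp_rot: [2.217, 0.041, -2.199]
wrist_force: [0.1, 0.0, -1.3]
width: 0.228
```

Run:
```python
from h import *
s=monitor.read_state();print(s["time"],s["q"],s["tool_pos"],s["tcp_rot"],s["wrist_force"],s["width"])
im=imaging.read_camera("wrist");a=cv2.resize(im,(600,450),interpolation=cv2.INTER_CUBIC);cv2.imwrite("pics/w4.png",a)
print(move([.6665,-.163,.16],Rdown(0.04)))
```

```text
10.05 [-0.4268  0.0116  1.8742  0.009   1.2505  1.1095] [ 0.5083 -0.2005  0.2393] [ 2.2174  0.041  -2.1988] [ 0.0801  0.0102 -1.3396] 0.22778626917430345
[ 0.0827 -0.0276 -0.1581 -1.5773 -0.0145 -0.0013]
```

View pics/w4.png

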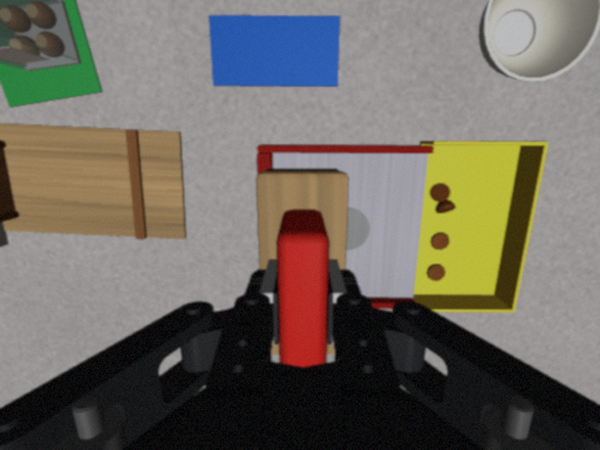

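All four shells lie in the pan (440,191), (445,207), (440,241), (436,272), and the bed is clear. Now I return the brush.

Request:
{"method": "jog_arm", "body": {"rows": [[0.0, -0.03, -0.04, -0.15, -0.0015, 0, 0], [0.0, -0.03, -0.08, -0.3, -0.003, 0, 0], [0.0, -0.03, -0.12, -0.45, -0.0045, 0, 0], [0.0, -0.03, -0.16, -0.6, -0.006, 0, 0], [0.0, -0.03, -0.16, -0.75, -0.0075, 0, 0], [0.0, -0.03, -0.16, -0.9, -0.009, 0, 0], [0.0, -0.03, -0.16, -1.05, -0.01, 0, 0], [0.03, -0.03, -0.16, -1.2, -0.011, 0, 0], [0.06, -0.03, -0.16, -1.35, -0.012, 0, 0], [0.08, -0.03, -0.16, -1.5, -0.014, 0, 0], [0.08, -0.03, -0.16, -1.577, -0.0145, -0.0013, 0], [0.08, -0.03, -0.16, -1.577, -0.0145, -0.0013, 0], [0.08, -0.03, -0.16, -1.577, -0.0145, -0.0013, 0], [0.08, -0.03, -0.16, -1.577, -0.0145, -0.0013, 0]]}}

```text
time: 11.5
tool_pos: [0.6689, -0.1607, 0.1638]
tcp_rot: [1.181, 1.226, -1.18]
wrist_force: [-0.0, -0.2, -1.3]
width: 0.227
```

Run:
```python
from h import *
s=monitor.read_state();print(s["time"],s["q"],s["tool_pos"],s["tcp_rot"],s["wrist_force"],s["width"])
print(move([.668,-.1605,.058],Rdown(0.04)))
```

```text
11.5 [-0.272   0.3323  1.6434  0.      1.1642 -0.3104] [ 0.6689 -0.1607  0.1638] [ 1.1813  1.2256 -1.1799] [-0.0039 -0.2052 -1.3237] 0.22744423413591036
[ 0.1057 -0.001  -0.0003 -0.0016  0.0005 -0.0016]
```

Request:
{"method": "jog_arm", "body": {"rows": [[0.05, -0.001, 0, 0, 0, 0, 0], [0.08, -0.001, 0, 0, 0, 0, 0], [0.1, -0.001, 0, 0, 0, 0, 0], [0.107, -0.001, 0, 0, 0, 0, 0], [0.107, -0.001, 0, 0, 0, 0, 0], [0.107, -0.001, 0, 0, 0, 0, 0], [0.107, -0.001, 0, 0, 0, 0, 100], [0.107, -0.001, 0, 0, 0, 0, 100], [0.107, -0.001, 0, 0, 0, 0, 100], [0.107, -0.001, 0, 0, 0, 0, 100], [0.107, -0.001, 0, 0, 0, 0, 100], [0.08, -0.001, 0, 0, 0, 0, 100], [0.04, -0.001, 0, 0, 0, 0, 100], [-0.01, -0.001, 0, 0, 0, 0, 100], [-0.06, -0.001, 0, 0, 0, 0, 100], [-0.11, -0.001, 0, 0, 0, 0, 100], [-0.16, -0.001, 0, 0, 0, 0, 100], [-0.18, -0.001, 0, 0, 0, 0, 100], [-0.18, -0.001, 0, 0, 0, 0, 100]]}}

```text
time: 13.4
tool_pos: [0.6697, -0.1612, 0.3502]
tcp_rot: [1.184, 1.216, -1.174]
wrist_force: [0.3, -0.2, 0.6]
width: 1.001
```

Run:
```python
from h import *
s=monitor.read_state();print(s["time"],s["q"],s["tool_pos"],s["tcp_rot"],s["wrist_force"],s["width"])
im=imaging.read_camera("top")
cv2.imwrite("pics/t5.png",cv2.resize(im[90:260,130:430],(800,453),interpolation=cv2.INTER_CUBIC))
```

```text
13.4 [-0.2724  0.2373  1.4222  0.      1.4702 -0.3108] [ 0.6697 -0.1612  0.3502] [ 1.1838  1.2162 -1.1742] [ 0.2502 -0.2487  0.6145] 1.0014040887901117
```

View pics/t5.png

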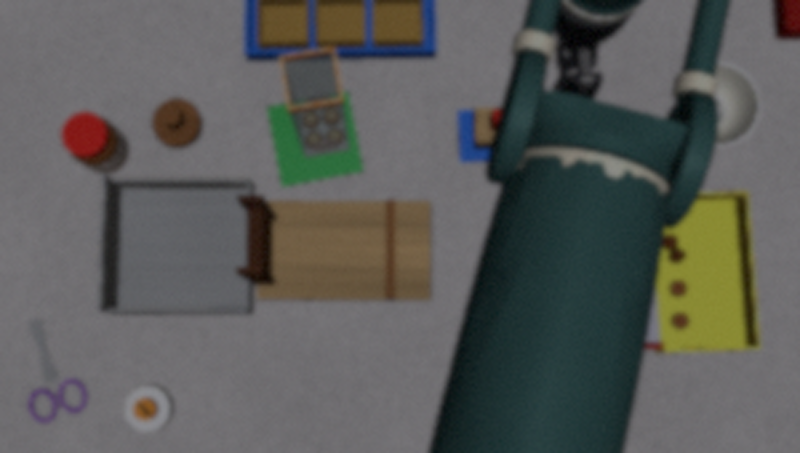

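The brush stands back on the blue pad, partly hidden by the arm. The canister rim is at about (311,80) and the mat centre about (315,140) in the crop.

Run:
```python
from h import *
f=lambda a:(np.array(a)/2.6667+[130,90])
rim=bp("top",f([(281,60),(336,50),(342,100),(288,110)]),.251,1)[:,:2];mat=bp("top",f([(268,107),(348,93),(362,173),(283,187)]),.003,1)[:,:2]
for q in(rim,mat):
    e=[q[1]-q[0],q[2]-q[3]];print(q.mean(0),[np.arctan2(v[0],-v[1]) for v in e],[np.arctan2(-v[1],-v[0]) for v in (q[2]-q[1],q[3]-q[0])],np.linalg.norm(q[1]-q[0]))
rest=bp("top",f([(432,202),(431,299),(392,201),(391,299)]),.012,1)[:,:2];print(rest)
print(bp("top",f([(252,183),(252,311)]),.045,1)[:,:2],bp("top",f([(104,180),(104,312)]),.085,1)[:,:2])
# fit
D=np.array([[.2648,1.6054,.6743,.230],[.2751,1.5544,.6859,.2506],[.0331,2.0505,.5102,.1368],[.0399,2.043,.5134,.137],[.0116,1.8742,.5464,.2393],[.3323,1.6434,.6879,.1638],[.2373,1.4222,.6888,.3502]])
from scipy.optimize import least_squares
rr=np.sqrt(D[:,2]**2-.0254**2)
def res(p,full=False):
    L1,L2,ph,c,a=p;s=D[:,0]+D[:,1]
    return np.r_[a+L1*np.sin(D[:,0])+L2*np.sin(s+ph)-rr,c+L1*np.cos(D[:,0])+L2*np.cos(s+ph)-D[:,3]]
o=least_squares(res,[.4,.4,0,.1,0]);print(o.x,o.fun*1000)
```

```text
[0.6695 0.0816] [np.float64(0.16952144705716607), np.float64(0.17275703846967536)] [np.float64(0.10871989611476486), np.float64(0.1336279043412706)] 0.05989520638431963
[0.6599 0.0931] [np.float64(0.162680526196576), np.float64(0.1647672608917456)] [np.float64(0.16063532074720993), np.float64(0.1808554932494673)] 0.10734986742320389
[[ 0.5738 -0.0585]
 [ 0.448  -0.055 ]
 [ 0.5758 -0.0067]
 [ 0.4486 -0.0037]]
[[0.5958 0.1712]
 [0.4335 0.171 ]] [[0.5947 0.3488]
 [0.4322 0.3461]]
[ 0.5061  0.569   0.0204 -0.0797  0.0025] [ 1.3236  1.5716 -0.2722  0.1655 -0.1071 -1.4834 -1.1981 -0.1352  0.0026
  0.0815  0.0991 -0.2337  0.1281  0.0575]
```

Request:
{"method": "jog_arm", "body": {"rows": [[0, 0.008, -0.206, -0.115, 0, 0, 100], [0, 0.008, -0.206, -0.115, 0, 0, 100], [0, 0.008, -0.206, -0.115, 0, 0, 100], [0, 0.008, -0.206, -0.115, 0, 0, 100], [0, 0.008, -0.206, -0.115, 0, 0, 100], [0, 0.008, -0.206, -0.115, 0, 0, 100], [0, 0.008, -0.206, -0.115, 0, 0, 100]]}}

```text
time: 14.15
tool_pos: [0.668, 0.0444, 0.3439]
tcp_rot: [1.095, 1.274, -1.095]
wrist_force: [1.1, -0.4, 0.5]
width: 0.997
```

Run:
```python
from h import *
s=monitor.read_state();print(s["time"],s["q"],s["tool_pos"],s["tcp_rot"],s["wrist_force"],s["width"])
im=imaging.read_camera("wrist");a=cv2.resize(im,(768,576),interpolation=cv2.INTER_CUBIC);cv2.imwrite("pics/w6.png",a)
```

```text
14.15 [ 0.0306  0.2068  1.47   -0.0029  1.4618 -0.1223] [0.668  0.0444 0.3439] [ 1.0948  1.2735 -1.0949] [ 1.0559 -0.3569  0.5343] 0.9973341246980512
```

View pics/w6.png

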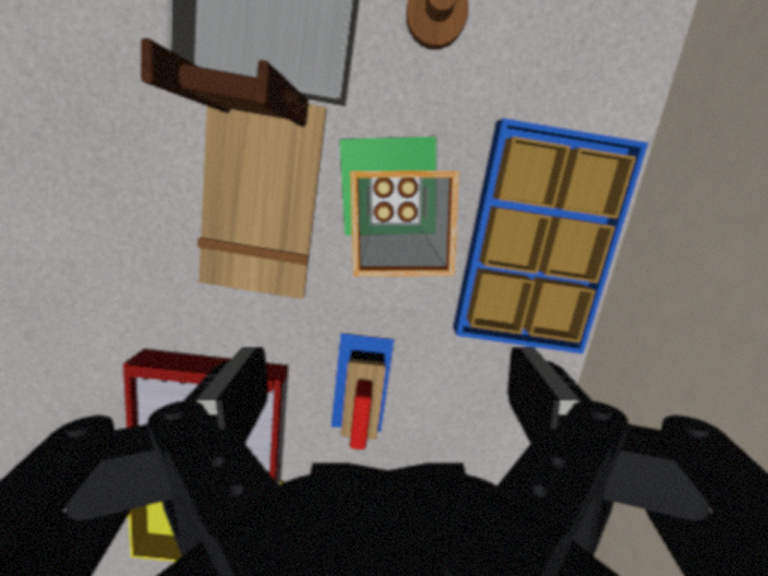

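Run:
```python
from h import *
q=bp("wrist",[(350,172),(457,171),(456,275),(354,275)],.253)[:,:2];print(q,q.mean(0))
e=q[1]-q[0];print(np.arctan2(e[1],e[0]),np.linalg.norm(e),np.linalg.norm(q[2]-q[1]))
c=q.mean(0);print(move([c[0],c[1],.215],Rdown(.16)))
m=bp("wrist",[(339,139),(436,137),(344,234)],.003)[:,:2];print(m,(m[1]+m[2])/2)
b=bp("wrist",[(345,352),(385,352),(343,437),(377,440)],.047)[:,:2];print("brush",b.mean(0))
cu=bp("wrist",[(198,242),(308,262)],.016)[:,:2];print("curb",cu,bp("wrist",[(200,281),(304,297),(326,105)],.008)[:,:2],"dish near outer",bp("wrist",[(306,95),(345,104)],.045)[:,:2])
```

```text
[[0.6373 0.1082]
 [0.6963 0.1178]
 [0.7075 0.059 ]
 [0.6472 0.0498]] [0.6721 0.0837]
0.16130817961987973 0.0597320890047439 0.05990261514472007
[ 0.1293  0.0094 -0.0392 -0.0078  0.0031 -0.0034]
[[0.5992 0.1391]
 [0.7074 0.1579]
 [0.6181 0.033 ]] [0.6628 0.0954]
brush [ 0.6687 -0.1551]
curb [[ 0.4508 -0.0002]
 [ 0.5809 -0.0047]] [[ 0.451  -0.0504]
 [ 0.5791 -0.0517]
 [ 0.5815  0.1716]] dish near outer [[0.5665 0.1731]
 [0.6062 0.1708]]
```

Request:
{"method": "jog_arm", "body": {"rows": [[0, 0.0094, -0.031, -0.008, 0.003, -0.003, 100], [0.05, 0.0094, -0.031, -0.008, 0.003, -0.003, 100], [0.1, 0.0094, -0.031, -0.008, 0.003, -0.003, 100], [0.126, 0.0094, -0.031, -0.008, 0.003, -0.003, 100], [0.126, 0.0094, -0.031, -0.008, 0.003, -0.003, 100], [0.126, 0.0094, -0.031, -0.008, 0.003, -0.003, 100], [0.126, 0.0094, -0.031, -0.008, 0.003, -0.003, 0], [0.126, 0.0094, -0.031, -0.008, 0.003, -0.003, 0], [0.126, 0.0094, -0.031, -0.008, 0.003, -0.003, 0], [0.126, 0.0094, -0.031, -0.008, 0.003, -0.003, 0], [0.126, 0.0094, -0.031, -0.008, 0.003, -0.003, 0]], "force": 80}}

```text
time: 15.3
tool_pos: [0.6751, 0.0753, 0.2222]
tcp_rot: [1.093, 1.276, -1.086]
wrist_force: [-1.0, -1.5, 6.0]
width: 0.688
```

Run:
```python
from h import *
s=monitor.read_state();print(s["time"],s["q"],s["tool_pos"],s["tcp_rot"],s["wrist_force"],s["width"])
```

```text
15.3 [ 0.0749  0.2732  1.6091 -0.0008  1.2529 -0.0851] [0.6751 0.0753 0.2222] [ 1.0928  1.2755 -1.0862] [-0.9869 -1.5349  6.0132] 0.6879564719780146
```

```bash
cat >> h.py <<'E'
REST=np.array([.514,.026,0]);OFF=np.array([.219,0,-.008])
def lean(th,dz=0,dy=0,off=OFF,base=None,p0=(0,.008)):
    "tool pose with canister's lower bottom edge at rest (y,z)=p0, tilt th; base: tool rotation when the can is upright"
    base=base or Rdown(0);Rt=R.from_rotvec([-th,0,0])*base
    o=REST+[0,p0[0]-.03*np.cos(th)+dy,p0[1]+.03*np.sin(th)+dz]
    return o-Rt.apply(off),Rt
E
python3 - <<'E'
from h import *
th=np.radians(48)
for dz in(.06,.012,0):
    p,Rt=lean(th,dz);print(p,move(p,Rt))
E
```

```text
[0.514  0.1633 0.2428] [-0.0216 -0.1449 -0.1125  0.1481 -0.8351 -0.0731]
[0.514  0.1633 0.1948] [ 0.0264 -0.1452 -0.1126  0.1481 -0.8351 -0.0731]
[0.514  0.1633 0.1828] [ 0.0384 -0.1453 -0.1126  0.1481 -0.8351 -0.0731]
```

Request:
{"method": "jog_arm", "body": {"rows": [[-0.04, 0, 0, 0, 0, 0, 0], [-0.09, 0, 0, 0, 0, 0, 0], [-0.13, 0, 0, 0, 0, 0, 0], [-0.15, 0, 0, 0, 0, 0, 0], [-0.15, 0, 0, 0, 0, 0, 0]]}}

```text
time: 15.8
tool_pos: [0.676, 0.0756, 0.3783]
tcp_rot: [1.097, 1.268, -1.079]
wrist_force: [1.0, -0.5, -2.5]
width: 0.688
```

Run:
```python
from h import *
s=monitor.read_state();print(s["time"],s["q"],s["tool_pos"],s["tcp_rot"],s["wrist_force"],s["width"])
th=np.radians(48)
for dz in(.08,.012,0):
    p,Rt=lean(th,dz);print(p,move(p,Rt))
```

```text
15.8 [ 0.0752  0.2137  1.4009 -0.0008  1.5109 -0.0852] [0.676  0.0756 0.3783] [ 1.0973  1.2684 -1.0792] [ 1.0187 -0.4676 -2.5126] 0.6883799081835409
[0.514  0.1633 0.2628] [ 0.113  -0.1477 -0.1127  0.1442 -0.835  -0.0823]
[0.514  0.1633 0.1948] [ 0.1809 -0.1488 -0.1129  0.1442 -0.835  -0.0823]
[0.514  0.1633 0.1828] [ 0.1929 -0.149  -0.1129  0.1442 -0.835  -0.0823]
```

Request:
{"method": "jog_arm", "body": {"rows": [[0, -0.04, 0, 0.02, -0.12, -0.01, 0], [0, -0.08, 0, 0.04, -0.24, -0.02, 0], [0, -0.12, 0, 0.06, -0.36, -0.035, 0], [0, -0.148, -0.02, 0.08, -0.48, -0.047, 0], [0.0, -0.148, -0.05, 0.1, -0.6, -0.06, 0], [0.02, -0.148, -0.08, 0.125, -0.72, -0.07, 0], [0.06, -0.148, -0.113, 0.144, -0.835, -0.082, 0], [0.1, -0.148, -0.113, 0.144, -0.835, -0.082, 0], [0.113, -0.148, -0.113, 0.144, -0.835, -0.082, 0], [0.113, -0.148, -0.113, 0.144, -0.835, -0.082, 0], [0.113, -0.148, -0.113, 0.144, -0.835, -0.082, 0], [0.113, -0.148, -0.113, 0.144, -0.835, -0.082, 0]]}}

```text
time: 17.0
tool_pos: [0.515, 0.1632, 0.2659]
tcp_rot: [0.58, 0.572, -1.492]
wrist_force: [-0.8, 0.2, -2.7]
width: 0.687
```

Run:
```python
from h import *
s=monitor.read_state();print(s["time"],s["q"],s["tool_pos"],s["tcp_rot"],s["wrist_force"],s["width"])
th=np.radians(48)
for dz in(.08,.012,0):
    p,Rt=lean(th,dz);print(p,move(p,Rt))
cv2.imwrite("pics/s7.png",cv2.resize(imaging.read_camera("side")[110:310,120:340],(660,600),interpolation=cv2.INTER_CUBIC))
```

```text
17.0 [ 0.6484  0.301   1.7077 -0.6389  1.6899  0.7612] [0.515  0.1632 0.2659] [ 0.58    0.5715 -1.4924] [-0.7961  0.1764 -2.681 ] 0.6865735925767418
[0.514  0.1633 0.2628] [ 0.002  -0.0011 -0.0024 -0.0047 -0.0032 -0.0024]
[0.514  0.1633 0.1948] [ 0.0477 -0.0014 -0.0528 -0.0047 -0.0032 -0.0024]
[0.514  0.1633 0.1828] [ 0.0557 -0.0015 -0.0617 -0.0047 -0.0032 -0.0024]
```

View pics/s7.png

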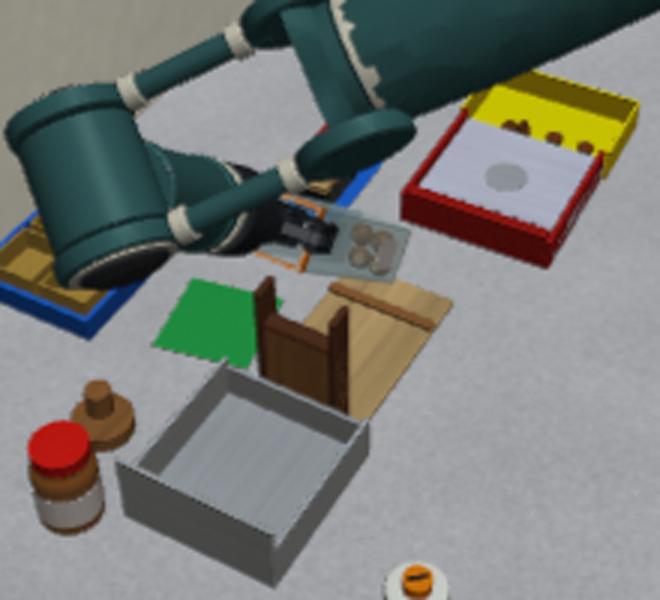

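Request:
{"method": "jog_arm", "body": {"rows": [[0.015, -0.0012, -0.02, -0.005, -0.003, -0.002, 0], [0.03, -0.0012, -0.036, -0.005, -0.003, -0.002, 0], [0.04, -0.0013, -0.045, -0.005, -0.003, -0.002, 0], [0.0477, -0.0014, -0.0528, -0.005, -0.003, -0.002, 0], [0.0477, -0.0014, -0.0528, -0.005, -0.003, -0.002, 0], [0.0477, -0.0014, -0.0528, -0.005, -0.003, -0.002, 0]]}}

```text
time: 17.65
tool_pos: [0.5141, 0.1633, 0.1949]
tcp_rot: [0.573, 0.573, -1.493]
wrist_force: [1.0, 0.2, -2.6]
width: 0.691
```

Run:
```python
from h import *
s=monitor.read_state();print(s["time"],s["q"],s["tool_pos"],s["wrist_force"],s["width"])
th=np.radians(48)
for dz in(0,):
    p,Rt=lean(th,dz);print(p,move(p,Rt))
cv2.imwrite("pics/s8.png",cv2.resize(imaging.read_camera("side")[170:270,180:290],(770,600)[0:2],interpolation=cv2.INTER_CUBIC))
```

```text
17.65 [ 0.6497  0.37    1.76   -0.6338  1.5965  0.8295] [0.5141 0.1633 0.1949] [ 0.974   0.2093 -2.6179] 0.6910027468306255
[0.514  0.1633 0.1828] [ 0.0081 -0.0001 -0.009   0.0001 -0.     -0.0005]
```

View pics/s8.png

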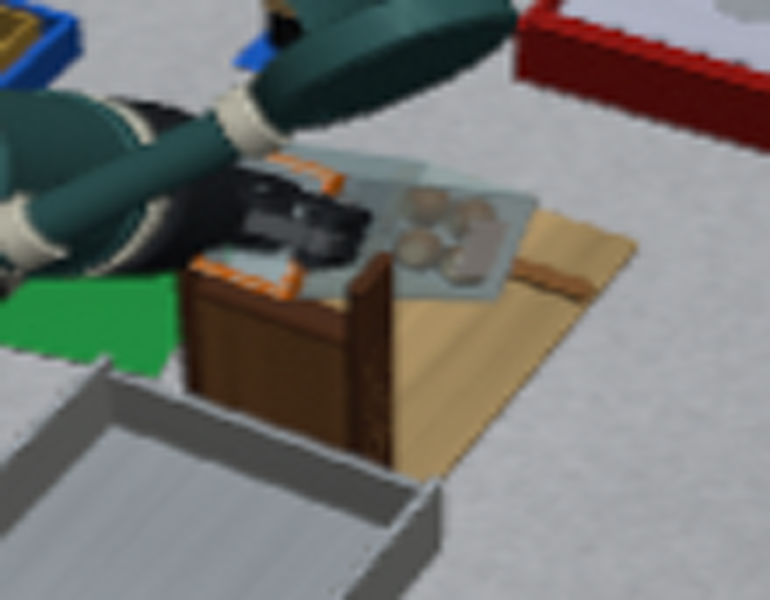

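Request:
{"method": "jog_arm", "body": {"rows": [[0.002, 0, -0.002, 0, 0, 0, 0], [0.004, 0, -0.0045, 0, 0, 0, 0], [0.006, 0, -0.0065, 0, 0, 0, 0], [0.0075, 0, -0.008, 0, 0, 0, 0], [0.0075, 0, -0.008, 0, 0, 0, 0]]}}

```text
time: 18.2
tool_pos: [0.5146, 0.1633, 0.1849]
tcp_rot: [0.574, 0.572, -1.493]
wrist_force: [-0.2, 0.3, -0.9]
width: 0.692
```

Request:
{"method": "jog_arm", "body": {"rows": [[0.0015, 0, -0.0015, 0, 0, 0, 0], [0.002, 0, -0.0022, 0, 0, 0, 0], [0.002, 0, -0.0022, 0, 0, 0, 0]]}}

```text
time: 18.5
tool_pos: [0.5148, 0.1635, 0.1838]
tcp_rot: [0.574, 0.57, -1.493]
wrist_force: [-1.5, 4.1, 5.5]
width: 0.685
```

Request:
{"method": "jog_arm", "body": {"rows": [[0, 0, 0, 0, 0, 0, 80], [0, 0, 0, 0, 0, 0, 100], [0, 0, 0, 0, 0, 0, 100], [0, 0, 0, 0, 0, 0, 100], [0, 0, 0, 0, 0, 0, 100], [-0.02, 0, 0, 0, 0, 0, 100], [-0.05, 0, 0, 0, 0, 0, 100], [-0.1, 0, 0, 0, 0, 0, 100], [-0.15, 0, 0, 0, 0, 0, 100], [-0.15, 0, 0, 0, 0, 0, 100], [-0.15, 0, 0, 0, 0, 0, 100]]}}

```text
time: 19.6
tool_pos: [0.5148, 0.2762, 0.2846]
tcp_rot: [0.576, 0.57, -1.491]
wrist_force: [0.4, -0.1, -1.7]
width: 1.001
```

Run:
```python
from h import *
s=monitor.read_state();print(s["time"],s["q"],s["tool_pos"],s["wrist_force"],s["width"])
cv2.imwrite("pics/s9.png",cv2.resize(imaging.read_camera("side")[130:280,150:350],(800,600),interpolation=cv2.INTER_CUBIC))
```

```text
19.6 [ 0.7721  0.4256  1.5055 -0.5852  1.8198  0.8078] [0.5148 0.2762 0.2846] [ 0.387  -0.05   -1.7002] 1.001269926969158
```

View pics/s9.png

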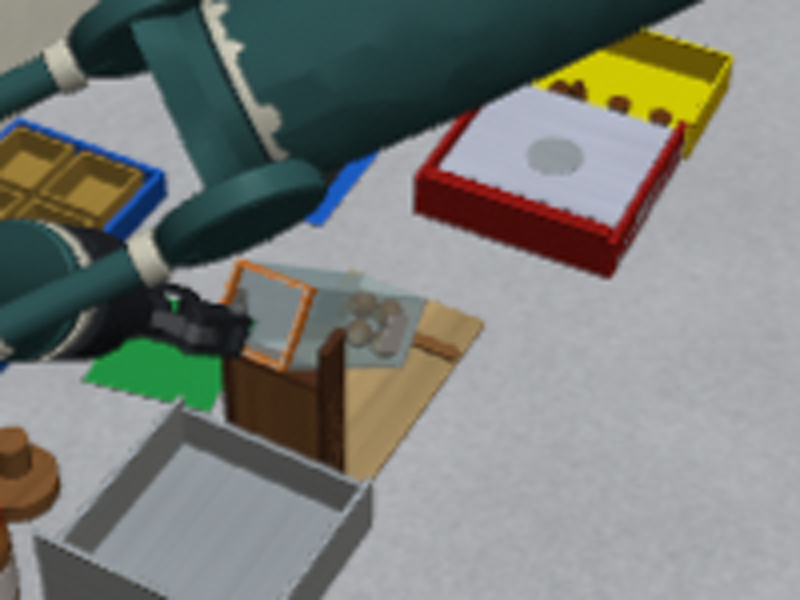

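The canister leans on the ledge, mouth (265,315) between the cheeks, fingers clear of it. Next the regrasp in its lower half, square to the canister.

```bash
cat >> h.py <<'E'
def grip2(th,mouth=None,s=.095,back=0):
    "tool square to the can (side grip at s); mouth (y,z) in the rest frame or lean pose"
    a=np.array([0,np.sin(th),np.cos(th)]);n=np.array([0,-np.cos(th),np.sin(th)])
    o=REST+(np.array([0,0,.008])+.03*n if mouth is None else np.array([0,*mouth])-.25*a)
    Rt=R.from_rotvec([np.pi/2-th,0,0])*Rdown(0)
    return o+s*a+back*n-.0187*n,Rt
E
python3 - <<'E'
from h import *
th=np.radians(48)
p,Rt=grip2(th,back=.17);print(p,move(p,Rt));print(move([.515,.2,.45]))
E
```

```text
[ 0.514  -0.0247  0.2063] [ 0.2746 -0.0006  0.1428  0.0005  1.5727 -0.0027]
[-0.0554  0.0011  0.1741  0.      0.      0.    ]
```

Request:
{"method": "jog_arm", "body": {"rows": [[-0.015, 0, 0.045, 0, 0, 0, 100], [-0.03, 0, 0.09, 0, 0, 0, 100], [-0.045, 0, 0.135, 0, 0, 0, 100], [-0.055, 0, 0.174, 0, 0.1, 0, 100], [-0.03, 0, 0.19, 0, 0.25, 0, 100], [0.0, 0, 0.21, 0, 0.4, 0, 100], [0.03, 0, 0.23, 0, 0.55, 0, 100], [0.07, 0, 0.25, 0, 0.7, 0, 100], [0.1, 0, 0.27, 0, 0.85, 0, 100], [0.1464, 0, 0.287, 0, 1.0, 0, 100], [0.1464, 0, 0.287, 0, 1.15, 0, 100], [0.1464, 0, 0.287, 0, 1.3, 0, 100], [0.1464, 0, 0.287, 0, 1.45, 0, 100], [0.1464, 0, 0.287, 0, 1.57, 0, 100], [0.1464, 0, 0.287, 0, 1.57, 0, 100], [0.1464, 0, 0.287, 0, 1.57, 0, 100], [0.1464, 0, 0.287, 0, 1.57, 0, 100]]}}

```text
time: 21.35
tool_pos: [0.5139, -0.0252, 0.3995]
tcp_rot: [1.722, 1.721, -0.768]
wrist_force: [0.4, 0.0, 0.4]
width: 0.997
```

Run:
```python
from h import *
s=monitor.read_state();print(s["time"],s["q"],s["tool_pos"],s["wrist_force"],s["width"])
th=np.radians(48)
for b in(.17,.06,0):
    p,Rt=grip2(th,back=b);print(p,move(p,Rt))
cv2.imwrite("pics/w10.png",cv2.resize(imaging.read_camera("wrist"),(600,450),interpolation=cv2.INTER_CUBIC))
```

```text
21.35 [-0.507   0.0333  1.7208  0.6341  1.7524 -0.5095] [ 0.5139 -0.0252  0.3995] [0.4415 0.0282 0.4196] 0.9974765920430706
[ 0.514  -0.0247  0.2063] [ 0.1445 -0.0005  0.1282  0.0025  0.0045 -0.0014]
[0.514  0.0489 0.1246] [ 0.2545 -0.0006  0.1277  0.0025  0.0045 -0.0014]
[0.514 0.089 0.08 ] [ 0.3145 -0.0007  0.1275  0.0025  0.0045 -0.0014]
```

View pics/w10.png

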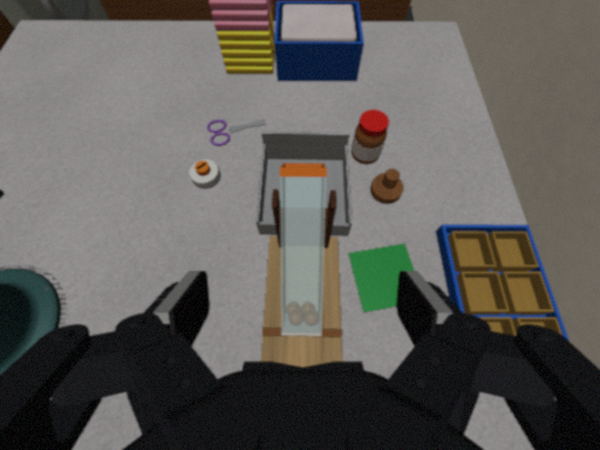

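Run:
```python
from h import *
for z in(.046,.053): print(bp("wrist",[(282,333),(323,333)],z,600/512)-REST)
print(bp("wrist",[(282,176),(327,176),(280,163),(327,163)],.197,600/512)-REST, bp("wrist",[(262,331),(343,331)],.016,600/512)-REST)
```

```text
[[-0.0303 -0.0332  0.046 ]
 [ 0.0322 -0.033   0.046 ]]
[[-0.0299 -0.034   0.053 ]
 [ 0.0317 -0.0339  0.053 ]]
[[-0.0277  0.1501  0.197 ]
 [ 0.0332  0.1503  0.197 ]
 [-0.0311  0.1717  0.197 ]
 [ 0.0339  0.172   0.197 ]] [[-0.0645 -0.0265  0.016 ]
 [ 0.0666 -0.0262  0.016 ]]
```

Request:
{"method": "jog_arm", "body": {"rows": [[0.05, 0, 0.04, 0, 0, 0, 100], [0.1, 0, 0.08, 0, 0, 0, 100], [0.1445, 0, 0.128, 0, 0, 0, 100], [0.1445, 0, 0.128, 0, 0, 0, 100], [0.19, -0.0003, 0.128, 0.0025, 0.0045, -0.001, 100], [0.23, -0.0005, 0.128, 0.0025, 0.0045, -0.001, 100], [0.27, -0.0005, 0.128, 0.0025, 0.0045, -0.001, 100], [0.3, -0.0005, 0.128, 0.0025, 0.0045, -0.001, 100], [0.314, -0.0005, 0.128, 0.0025, 0.0045, -0.001, 100], [0.314, -0.0005, 0.128, 0.0025, 0.0045, -0.001, 100], [0.314, -0.0005, 0.128, 0.0025, 0.0045, -0.001, 100]]}}

```text
time: 22.5
tool_pos: [0.5158, 0.0885, 0.0818]
tcp_rot: [1.723, 1.723, -0.764]
wrist_force: [0.2, -0.7, 0.4]
width: 0.998
```

Request:
{"method": "jog_arm", "body": {"rows": [[0, 0, 0, 0, 0, 0, 0], [0, 0, 0, 0, 0, 0, 0], [0, 0, 0, 0, 0, 0, 0], [0, 0, 0, 0, 0, 0, 0], [0, 0, 0, 0, 0, 0, 0]], "force": 80}}

```text
time: 23.0
tool_pos: [0.5177, 0.0873, 0.0837]
tcp_rot: [1.724, 1.719, -0.761]
wrist_force: [-0.6, -3.6, 6.7]
width: 0.696
```

Run:
```python
from h import *
s=monitor.read_state();print(s["time"],s["q"],s["tool_pos"],s["wrist_force"],s["width"])
p,Rt=grip2(np.radians(48));print("dev",move(p,Rt))
for d,m in((60,(.175,.20)),(75,(.19,.195)),(88,(.195,.18)),(96,(.195,.172)),(106,(.195,.165))):
    p,Rt=grip2(np.radians(d),m);print(d,p,move(p,Rt))
```

```text
23.0 [-0.3204  0.271   2.0884  0.7589  1.1773 -0.7698] [0.5177 0.0873 0.0837] [-0.6283 -3.5845  6.6752] 0.6958936010103766
dev [ 0.0039 -0.0037  0.0012  0.0059  0.0018 -0.0055]
60 [0.514  0.0761 0.1063] [-0.0243 -0.0035 -0.0068  0.0053 -0.2076 -0.0061]
75 [0.514  0.0711 0.1368] [-0.0504 -0.0033 -0.0235  0.0045 -0.4694 -0.0067]
88 [0.514  0.0667 0.1559] [-0.0675 -0.0031 -0.033   0.0037 -0.6963 -0.0073]
96 [0.514  0.0649 0.1696] [-0.0789 -0.003  -0.0407  0.0032 -0.8359 -0.0076]
106 [0.514  0.0669 0.1897] [-0.0926 -0.0028 -0.0556  0.0026 -1.0105 -0.008 ]
```

Request:
{"method": "jog_arm", "body": {"rows": [[-0.014, -0.002, -0.004, 0.005, -0.1, -0.006, 0], [-0.0243, -0.003, -0.0068, 0.005, -0.208, -0.006, 0], [-0.038, -0.003, -0.016, 0.005, -0.34, -0.006, 0], [-0.0504, -0.003, -0.0235, 0.0045, -0.47, -0.006, 0], [-0.059, -0.003, -0.028, 0.004, -0.58, -0.006, 0], [-0.0675, -0.003, -0.033, 0.004, -0.67, -0.006, 0], [-0.069, -0.003, -0.034, 0.004, -0.7, -0.007, 0], [-0.07, -0.003, -0.035, 0.004, -0.72, -0.007, 0], [-0.0715, -0.003, -0.036, 0.004, -0.74, -0.007, 0], [-0.073, -0.003, -0.037, 0.004, -0.76, -0.007, 0], [-0.0745, -0.003, -0.038, 0.004, -0.78, -0.007, 0], [-0.076, -0.003, -0.039, 0.003, -0.8, -0.007, 0], [-0.077, -0.003, -0.04, 0.003, -0.82, -0.007, 0], [-0.079, -0.003, -0.041, 0.003, -0.836, -0.0076, 0], [-0.079, -0.003, -0.041, 0.003, -0.836, -0.0076, 0], [-0.079, -0.003, -0.041, 0.003, -0.836, -0.0076, 0], [-0.079, -0.003, -0.041, 0.003, -0.836, -0.0076, 0]]}}

```text
time: 24.7
tool_pos: [0.5139, 0.065, 0.1698]
tcp_rot: [1.132, 1.132, -1.257]
wrist_force: [-0.5, -0.8, -3.4]
width: 0.695
```

Run:
```python
from h import *
s=monitor.read_state();print(s["time"],s["q"],s["tool_pos"],s["wrist_force"],s["width"])
p,Rt=grip2(np.radians(106),(.195,.165));print(p,move(p,Rt))
cv2.imwrite("pics/s11.png",cv2.resize(imaging.read_camera("side")[130:310,130:370],(800,600),interpolation=cv2.INTER_CUBIC))
```

```text
24.7 [ 0.1472  0.0279  1.9939 -0.1141  1.1378  0.1959] [0.5139 0.065  0.1698] [-0.5091 -0.7925 -3.4197] 0.6952720708826409
[0.514  0.0669 0.1897] [-0.02    0.0001  0.0003  0.0001 -0.1746  0.0001]
```

View pics/s11.png

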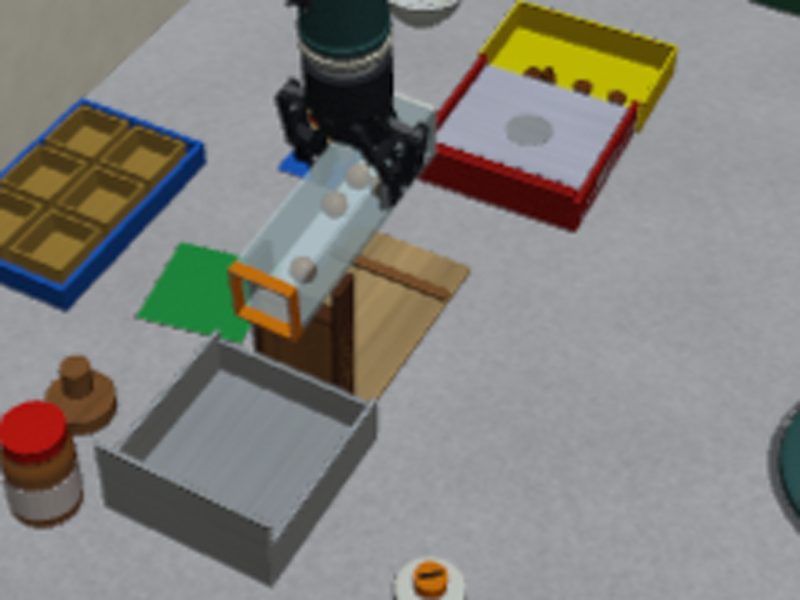

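The nuts are rolling slowly toward the mouth, which is over the dish. I keep the tilt nearly as it is and increase it a little at a time.

Request:
{"method": "jog_arm", "body": {"rows": [[0, 0, 0, 0, 0, 0, 0], [0, 0, 0, 0, 0, 0, 0], [0, 0, 0, 0, 0, 0, 0], [0, 0, 0, 0, 0, 0, 0], [0, 0, 0, 0, 0, 0, 0], [0, 0, 0, 0, 0, 0, 0], [-0.002, 0, 0, 0, -0.02, 0, 0], [-0.004, 0, 0, 0, -0.04, 0, 0], [-0.006, 0, 0, 0, -0.06, 0, 0], [-0.008, 0, 0, 0, -0.08, 0, 0], [-0.01, 0, 0, 0, -0.1, 0, 0], [-0.012, 0, 0, 0, -0.12, 0, 0], [-0.015, 0, 0, 0, -0.14, 0, 0], [-0.018, 0, 0, 0, -0.16, 0, 0], [-0.02, 0, 0, 0, -0.175, 0, 0], [-0.02, 0, 0, 0, -0.175, 0, 0], [-0.02, 0, 0, 0, -0.175, 0, 0], [-0.02, 0, 0, 0, -0.175, 0, 0], [-0.02, 0, 0, 0, -0.175, 0, 0]]}}

```text
time: 26.65
tool_pos: [0.5139, 0.0668, 0.1896]
tcp_rot: [1.001, 1.001, -1.329]
wrist_force: [-0.3, 0.4, -2.3]
width: 0.693
```

Run:
```python
from h import *
s=monitor.read_state();print(s["time"],s["tool_pos"],s["wrist_force"],s["width"])
cv2.imwrite("pics/s12.png",cv2.resize(imaging.read_camera("side")[130:310,130:370],(800,600),interpolation=cv2.INTER_CUBIC))
for d,m in((96,(.195,.172)),(88,(.195,.18)),(75,(.19,.195)),(60,(.175,.20))):
    p,Rt=grip2(np.radians(d),m);print(d,p,move(p,Rt))
p,Rt=grip2(np.radians(48));print(move(p,Rt))
```

```text
26.65 [0.5139 0.0668 0.1896] [-0.2663  0.4295 -2.2865] 0.69332923091899
96 [0.514  0.0649 0.1696] [ 0.0197  0.0002 -0.0037 -0.0003  0.1751  0.0004]
88 [0.514  0.0667 0.1559] [ 0.0324  0.0002 -0.0093 -0.0004  0.3147  0.0003]
75 [0.514  0.0711 0.1368] [ 0.0495  0.0002 -0.0187 -0.0004  0.5416  0.0003]
60 [0.514  0.0761 0.1063] [ 0.0774  0.0002 -0.032  -0.0005  0.8034  0.0002]
[ 0.0992  0.0002 -0.0517 -0.0005  1.0128  0.0002]
```

View pics/s12.png

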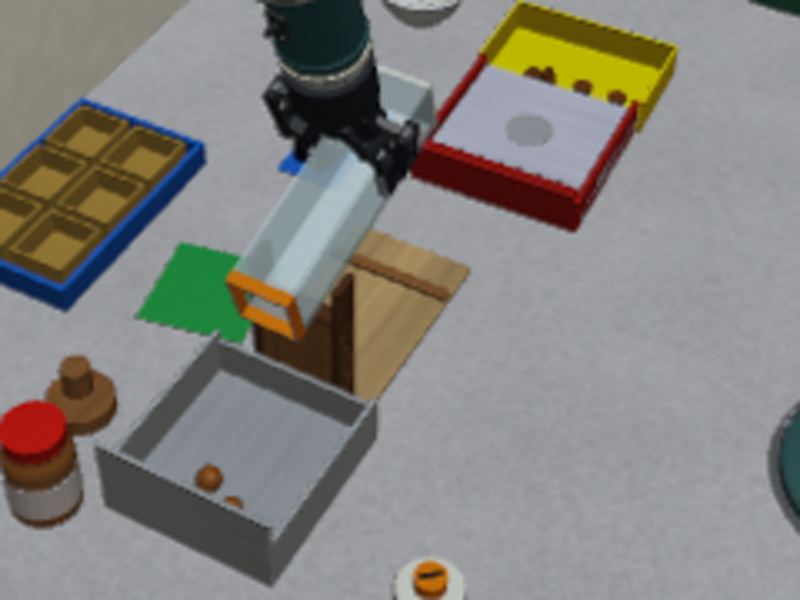

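Request:
{"method": "jog_arm", "body": {"rows": [[0.0197, 0.001, -0.0037, 0, 0.15, 0, 0], [0.0324, 0.001, -0.0093, 0, 0.29, 0, 0], [0.04, 0.001, -0.014, 0, 0.42, 0, 0], [0.0495, 0.001, -0.0187, 0, 0.5416, 0, 0], [0.062, 0.001, -0.025, 0, 0.67, 0, 0], [0.0774, 0.001, -0.032, 0, 0.8034, 0, 0], [0.085, 0.001, -0.04, 0, 0.92, 0, 0], [0.0923, 0.001, -0.048, 0, 1.0128, 0, 0], [0.0923, 0.001, -0.048, 0, 1.0128, 0, 0], [0.0923, 0.001, -0.048, 0, 1.0128, 0, 0], [0.0923, 0.001, -0.048, 0, 1.0128, 0, 0]]}}

```text
time: 27.8
tool_pos: [0.5156, 0.0873, 0.0885]
tcp_rot: [1.723, 1.723, -0.768]
wrist_force: [0.9, 0.0, -2.7]
width: 0.695
```

Run:
```python
from h import *
s=monitor.read_state();print(s["time"],s["q"],s["tool_pos"],s["wrist_force"],s["width"])
Rt=R.from_rotvec([np.radians(42),0,0])*Rdown(0)
print(move([.515,.0873,.0837],Rt))
cv2.imwrite("pics/s13.png",cv2.resize(imaging.read_camera("side")[130:310,130:370],(800,600),interpolation=cv2.INTER_CUBIC))
```

```text
27.8 [-0.3203  0.2621  2.0877  0.7521  1.1869 -0.7568] [0.5156 0.0873 0.0885] [ 0.8611  0.0301 -2.7225] 0.695065345571929
[ 0.0036 -0.0006  0.0032  0.0015  0.0027 -0.0009]
```

Request:
{"method": "jog_arm", "body": {"rows": [[0.002, 0, 0.002, 0.0015, 0.0027, -0.0009, 0], [0.0036, 0, 0.0032, 0.0015, 0.0027, -0.0009, 0], [0.0036, 0, 0.0032, 0.0015, 0.0027, -0.0009, 0], [0.0036, 0, 0.0032, 0.0015, 0.0027, -0.0009, 0]]}}

```text
time: 28.25
tool_pos: [0.5158, 0.0878, 0.0843]
tcp_rot: [1.725, 1.725, -0.767]
wrist_force: [0.5, 0.7, -2.0]
width: 0.695
```

Request:
{"method": "jog_arm", "body": {"rows": [[0.0012, 0, 0.001, 0, 0, 0, 0], [0.0022, 0, 0.002, 0, 0, 0, 0], [0.0022, 0, 0.002, 0, 0, 0, 0]]}}

```text
time: 28.55
tool_pos: [0.516, 0.0879, 0.0839]
tcp_rot: [1.725, 1.728, -0.763]
wrist_force: [-5.1, -4.9, 13.0]
width: 0.691
```

Request:
{"method": "jog_arm", "body": {"rows": [[-0.001, 0, 0, 0, 0, 0, 80], [-0.001, 0, 0, 0, 0, 0, 100], [-0.001, 0, 0, 0, 0, 0, 100], [-0.001, 0, 0, 0, 0, 0, 100], [-0.001, 0, 0, 0, 0, 0, 100], [-0.03, 0, 0, 0, 0, 0, 100], [-0.08, 0, 0, 0, 0, 0, 100], [-0.13, 0, 0, 0, 0, 0, 100], [-0.18, 0, 0, 0, 0, 0, 100], [-0.23, 0, -0.05, 0, 0, 0, 100], [-0.27, 0, -0.09, 0, 0, 0, 100], [-0.3, 0, -0.12, 0, 0, 0, 100], [-0.3, 0, -0.12, 0, 0, 0, 100]]}}

```text
time: 29.85
tool_pos: [0.5169, -0.0249, 0.3925]
tcp_rot: [1.724, 1.721, -0.757]
wrist_force: [0.6, 0.6, 0.3]
width: 0.995
```

Run:
```python
from h import *
s=monitor.read_state();print(s["time"],s["q"],s["tool_pos"],s["wrist_force"],s["width"])
im=imaging.read_camera("wrist");cv2.imwrite("pics/w14.png",cv2.resize(im,(600,450),interpolation=cv2.INTER_CUBIC))
t=imaging.read_camera("top")
# nuts in dish by colour, top view (dish approx cols 170-222, rows 158-207)
for nm,I in(("top",t),):
    h=cv2.cvtColor(I,cv2.COLOR_BGR2HSV);m=((h[...,1]>90)&(h[...,0]<20)&(h[...,2]>30)).astype(np.uint8)
    m[:150]=0;m[215:]=0;m[:,:165]=0;m[:,218:]=0
    n,_,st,c=cv2.connectedComponentsWithStats(m);print(n-1,st[1:,4],c[1:],bp("top",c[1:],.018,1)-REST if n>1 else "")
Rr=R.from_rotvec([-np.radians(48),0,0])*Rdown(0)
p,_=lean(np.radians(48));print(move(p-Rr.apply([.15,0,0]),Rr), move([.515,.2,.45],Rr))
```

```text
29.85 [-0.5071  0.04    1.7285  0.639   1.7399 -0.5231] [ 0.5169 -0.0249  0.3925] [0.6127 0.6331 0.2947] 0.9952995242253142
4 [  8  28  72 115] [[166.625  150.375 ]
 [216.6429 173.7143]
 [207.5139 175.0833]
 [182.0174 183.1043]] [[0.1183 0.35   0.018 ]
 [0.0344 0.1756 0.018 ]
 [0.03   0.2071 0.018 ]
 [0.0033 0.2949 0.018 ]]
[ 0.2804 -0.003  -0.151   0.0026 -1.5707 -0.01  ] [ 0.1064 -0.0007 -0.207   0.0026 -1.5707 -0.01  ]
```

View pics/w14.png

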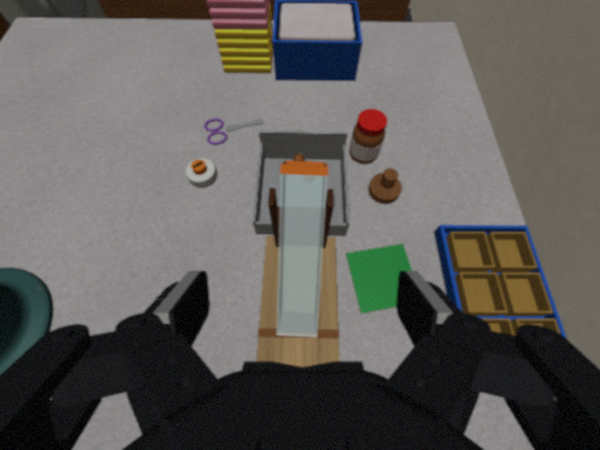

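Request:
{"method": "jog_arm", "body": {"rows": [[0, 0, -0.04, 0, -0.1, 0, 100], [0.02, 0, -0.08, 0, -0.25, 0, 100], [0.04, 0, -0.12, 0, -0.4, -0.003, 100], [0.06, 0, -0.15, 0, -0.55, -0.004, 100], [0.08, 0, -0.18, 0, -0.7, -0.005, 100], [0.106, 0, -0.207, 0, -0.85, -0.006, 100], [0.106, 0, -0.207, 0, -1.0, -0.007, 100], [0.106, 0, -0.207, 0, -1.15, -0.008, 100], [0.115, 0, -0.21, 0, -1.3, -0.009, 100], [0.125, 0, -0.215, 0.002, -1.45, -0.01, 100], [0.14, -0.001, -0.22, 0.0026, -1.57, -0.01, 100], [0.18, -0.002, -0.21, 0.0026, -1.57, -0.01, 100], [0.22, -0.003, -0.18, 0.0026, -1.57, -0.01, 100], [0.28, -0.003, -0.151, 0.0026, -1.57, -0.01, 100], [0.28, -0.003, -0.151, 0.0026, -1.57, -0.01, 100], [0.28, -0.003, -0.151, 0.0026, -1.57, -0.01, 100]]}}

```text
time: 31.55
tool_pos: [0.5125, 0.2735, 0.2788]
tcp_rot: [0.562, 0.575, -1.497]
wrist_force: [-0.5, 0.3, -0.2]
width: 1.001
```

Run:
```python
from h import *
s=monitor.read_state();print(s["time"],s["q"],s["tool_pos"],s["tcp_rot"],s["wrist_force"],s["width"])
p,Rt=lean(np.radians(48));print(move(p,Rt))
for n in("wrist","side","top"): cv2.imwrite(f"pics/{n}15.png",imaging.read_camera(n))
I=cv2.imread("pics/wrist15.png");h=cv2.cvtColor(I,cv2.COLOR_BGR2HSV);m=((h[...,1]>150)&(h[...,0]<20)&(h[...,0]>5)&(h[...,2]>120)).astype(np.uint8)
n,_,st,c=cv2.connectedComponentsWithStats(m);print([(a.tolist()) for a in st[1:] if a[4]>20])
```

```text
31.55 [ 0.7704  0.43    1.5134 -0.5829  1.8192  0.8045] [0.5125 0.2735 0.2788] [ 0.5622  0.5747 -1.4966] [-0.5417  0.2797 -0.2332] 1.0010082635982482
[0.1461 0.0021 0.0014 0.0068 0.0065 0.0042]
[[400, 0, 25, 14, 250], [460, 145, 16, 2, 24], [235, 148, 6, 48, 184], [258, 149, 26, 3, 54], [456, 149, 22, 3, 32], [291, 150, 10, 60, 244], [237, 197, 6, 12, 33], [246, 302, 12, 9, 102]]
```

Request:
{"method": "jog_arm", "body": {"rows": [[0, 0.008, 0, 0.007, 0.0065, 0.004, 100], [0.04, 0.008, 0.001, 0.007, 0.0065, 0.004, 100], [0.08, 0.008, 0.001, 0.007, 0.0065, 0.004, 100], [0.12, 0.008, 0.001, 0.007, 0.0065, 0.004, 100], [0.142, 0.008, 0.001, 0.007, 0.0065, 0.004, 100], [0.142, 0.008, 0.001, 0.007, 0.0065, 0.004, 100], [0.142, 0.008, 0.001, 0.007, 0.0065, 0.004, 100]]}}

```text
time: 32.4
tool_pos: [0.5244, 0.1688, 0.1936]
tcp_rot: [0.592, 0.57, -1.489]
wrist_force: [-1.2, -0.7, 0.0]
width: 1.001
```

Request:
{"method": "jog_arm", "body": {"rows": [[0, 0, 0, 0, 0, 0, 0], [0, 0, 0, 0, 0, 0, 0], [0, 0, 0, 0, 0, 0, 0], [0, 0, 0, 0, 0, 0, 0], [0, 0, 0, 0, 0, 0, 0]], "force": 80}}

```text
time: 32.9
tool_pos: [0.5249, 0.1699, 0.1948]
tcp_rot: [0.594, 0.57, -1.488]
wrist_force: [-3.0, 4.0, 5.6]
width: 0.678
```

Run:
```python
from h import *
s=monitor.read_state();print(s["time"],s["q"],s["tool_pos"],s["tcp_rot"],s["wrist_force"],s["width"])
print(move([.52,.1633,.30]),move([.6612,.087,.35],Rdown(.16)),move([.6612,.087,.2185],Rdown(.16)))
```

```text
32.9 [ 0.6473  0.3816  1.7383 -0.6339  1.5896  0.8349] [0.5249 0.1699 0.1948] [ 0.594   0.5695 -1.4876] [-2.9596  4.0403  5.5712] 0.677722382583431
[-0.0665 -0.0032  0.0819  0.      0.      0.    ] [-0.0429  0.1389  0.1686 -0.1593  0.8259  0.0524] [ 0.0461  0.1369  0.0718 -0.1593  0.8259  0.0524]
```

Request:
{"method": "jog_arm", "body": {"rows": [[0, 0, 0, 0, 0, 0, 100], [0, 0, 0, 0, 0, 0, 100], [0, 0, 0, 0, 0, 0, 100], [0, 0, 0, 0, 0, 0, 100], [0.006, 0, 0, -0.01, 0, 0, 100], [0.012, 0, 0, -0.01, 0, 0, 100], [0.012, 0, 0, -0.01, 0, 0, 100], [0.012, 0, 0, -0.01, 0, 0, 100], [0.012, 0, 0, -0.01, 0, 0, 0], [0.012, 0, 0, -0.01, 0, 0, 0], [0.012, 0, 0, -0.01, 0, 0, 0], [0.012, 0, 0, -0.01, 0, 0, 0], [0.012, 0, 0, -0.01, 0, 0, 0]], "force": 90}}

```text
time: 34.2
tool_pos: [0.5244, 0.1611, 0.1868]
tcp_rot: [0.585, 0.577, -1.485]
wrist_force: [-4.2, 0.4, 2.7]
width: 0.69
```

Run:
```python
from h import *
s=monitor.read_state();print(s["time"],s["tool_pos"],s["tcp_rot"],s["wrist_force"],s["width"])
print(move([.52,.1633,.30]),move([.6612,.087,.35],Rdown(.16)))
cv2.imwrite("pics/side16.png",imaging.read_camera("side"))
```

```text
34.2 [0.5244 0.1611 0.1868] [ 0.5854  0.5769 -1.4849] [-4.1805  0.4105  2.7255] 0.6895326527315617
[-0.0783 -0.0036  0.0818  0.      0.      0.    ] [-0.0549  0.1377  0.1699 -0.1499  0.8259  0.0576]
```

Request:
{"method": "jog_arm", "body": {"rows": [[-0.02, 0, 0.022, 0, 0, 0, 0], [-0.05, 0, 0.055, 0, 0, 0, 0], [-0.08, 0, 0.09, 0, 0, 0, 0], [-0.11, 0.02, 0.12, 0, 0, 0, 0], [-0.13, 0.05, 0.145, 0, 0, 0, 0], [-0.13, 0.09, 0.145, -0.02, 0.12, 0.008, 0], [-0.12, 0.13, 0.15, -0.04, 0.24, 0.016, 0], [-0.11, 0.138, 0.16, -0.07, 0.36, 0.025, 0], [-0.1, 0.138, 0.17, -0.09, 0.48, 0.033, 0], [-0.09, 0.138, 0.18, -0.11, 0.6, 0.042, 0], [-0.075, 0.138, 0.192, -0.13, 0.72, 0.05, 0], [-0.075, 0.138, 0.192, -0.15, 0.826, 0.058, 0], [-0.075, 0.138, 0.192, -0.15, 0.826, 0.058, 0], [-0.075, 0.138, 0.192, -0.15, 0.826, 0.058, 0], [-0.075, 0.138, 0.192, -0.15, 0.826, 0.058, 0]]}}

```text
time: 35.75
tool_pos: [0.6612, 0.0878, 0.379]
tcp_rot: [1.088, 1.281, -1.091]
wrist_force: [-0.3, -0.1, -2.9]
width: 0.685
```

Run:
```python
from h import *
s=monitor.read_state();print(s["time"],s["q"],s["tool_pos"],s["tcp_rot"],s["wrist_force"],s["width"])
print(move([.6612,.087,.24],Rdown(.16)))
t=imaging.read_camera("top");w=imaging.read_camera("side")
A=cv2.resize(t[100:220,150:270],(400,400),interpolation=cv2.INTER_CUBIC);B=cv2.resize(w[110:310,120:320],(400,400),interpolation=cv2.INTER_CUBIC)
cv2.imwrite("pics/c17.png",np.hstack([A,B]))
```

```text
35.75 [ 0.0955  0.1991  1.4169 -0.0016  1.5264 -0.0657] [0.6612 0.0878 0.379 ] [ 1.0881  1.2806 -1.0908] [-0.2966 -0.0973 -2.8624] 0.6846864168624366
[ 0.139  -0.      0.0006  0.0013  0.0015  0.0009]
```

View pics/c17.png

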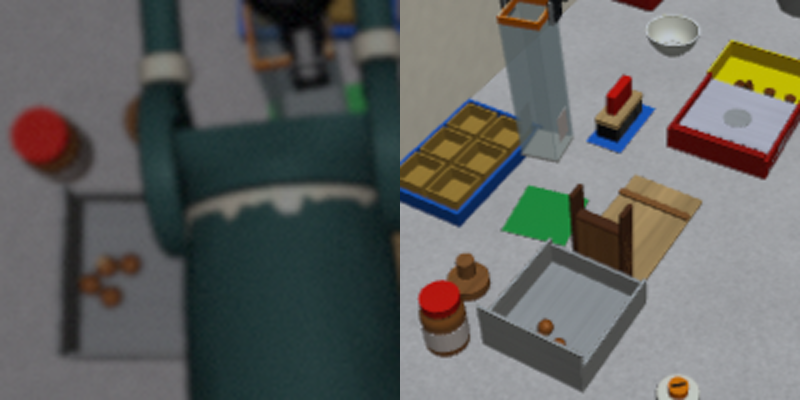

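Request:
{"method": "jog_arm", "body": {"rows": [[0.05, 0, 0, 0.001, 0.001, 0.001, 0], [0.1, 0, 0, 0.001, 0.001, 0.001, 0], [0.13, 0, 0, 0.001, 0.001, 0.001, 0], [0.143, 0, 0, 0.001, 0.001, 0.001, 0], [0.147, 0, 0, 0.001, 0.001, 0.001, 0], [0.149, 0, 0, 0.001, 0.001, 0.001, 0], [0.149, 0, 0, 0.001, 0.001, 0.001, 0]]}}

```text
time: 36.55
tool_pos: [0.6626, 0.0889, 0.2328]
tcp_rot: [1.091, 1.278, -1.086]
wrist_force: [-0.2, -0.1, -2.7]
width: 0.684
```

Request:
{"method": "jog_arm", "body": {"rows": [[0.002, 0, 0, 0, 0, 0, 0], [0.004, 0, 0, 0, 0, 0, 0], [0.006, 0, 0, 0, 0, 0, 0], [0.006, 0, 0, 0, 0, 0, 0]]}}

```text
time: 36.95
tool_pos: [0.6625, 0.0887, 0.2267]
tcp_rot: [1.091, 1.278, -1.086]
wrist_force: [-0.0, 0.0, -2.8]
width: 0.688
```

Request:
{"method": "jog_arm", "body": {"rows": [[0.002, 0, 0, 0, 0, 0, 0], [0.003, 0, 0, 0, 0, 0, 0], [0.004, 0, 0, 0, 0, 0, 0], [0.004, 0, 0, 0, 0, 0, 0]]}}

```text
time: 37.35
tool_pos: [0.6629, 0.0882, 0.2252]
tcp_rot: [1.091, 1.277, -1.085]
wrist_force: [-3.4, -1.0, 7.2]
width: 0.689
```

Contact. I release and go straight up.

Request:
{"method": "jog_arm", "body": {"rows": [[0, 0, 0, 0, 0, 0, 80], [0, 0, 0, 0, 0, 0, 100], [0, 0, 0, 0, 0, 0, 100], [0, 0, 0, 0, 0, 0, 100], [0, 0, 0, 0, 0, 0, 100], [-0.01, 0, 0, 0, 0, 0, 100], [-0.04, 0, 0, 0, 0, 0, 100], [-0.08, 0, 0, 0, 0, 0, 100], [-0.12, 0, 0, 0, 0, 0, 100], [-0.15, 0, 0, 0, 0, 0, 100], [-0.15, 0, 0.04, 0, 0, 0, 100], [-0.15, 0, 0.08, 0, 0, 0, 100], [-0.15, 0, 0.1, 0, 0, 0, 100], [-0.15, 0, 0.1, 0, 0, 0, 100]]}}

```text
time: 38.75
tool_pos: [0.6784, -0.0131, 0.3756]
tcp_rot: [1.094, 1.275, -1.088]
wrist_force: [0.5, 0.5, -0.4]
width: 1.001
```

Run:
```python
from h import *
s=monitor.read_state();print(s["time"],s["q"],s["tool_pos"],s["tcp_rot"],s["wrist_force"],s["width"])
w=imaging.read_camera("wrist");cv2.imwrite("pics/w18.png",cv2.resize(w,(512,384)))
d=imaging.read_camera("side");cv2.imwrite("pics/s18.png",d)
cv2.imwrite("pics/f18.png",np.vstack([np.hstack([w,np.zeros((384,0,3),np.uint8)])[:300],cv2.resize(d[100:340,90:430],(512,300))]))
```

```text
38.75 [-0.0558  0.2174  1.4012 -0.0005  1.5169 -0.2141] [ 0.6784 -0.0131  0.3756] [ 1.0937  1.2746 -1.0882] [ 0.483   0.4714 -0.4072] 1.0005440689369918
```

Run:
```python
from h import *
def comps(I,lo,hi,amin):
    m=cv2.inRange(cv2.cvtColor(I,cv2.COLOR_BGR2HSV),lo,hi);n,l,st,c=cv2.connectedComponentsWithStats(m)
    return [(st[i].tolist(),c[i].round(1).tolist()) for i in range(1,n) if st[i][4]>=amin],l
w=cv2.imread("pics/w18.png");d=cv2.imread("pics/s18.png")
m=cv2.inRange(cv2.cvtColor(w,cv2.COLOR_BGR2HSV),(6,110,110),(20,255,255))
n,l,st,c=cv2.connectedComponentsWithStats(cv2.morphologyEx(m,cv2.MORPH_CLOSE,np.ones((5,5))))
for i in range(1,n):
    if st[i][4]>80:
        r=cv2.minAreaRect(np.argwhere(l==i)[:,::-1].astype(np.float32));print("orange",st[i],r,bp("wrist",[r[0]],.253,1))
for nm,I in(("wrist",w),("side",d)):
    for lo,hi in(((0,180,80),(4,255,255)),((172,180,80),(180,255,255))):
        for s_,c_ in comps(I,lo,hi,60)[0]: print(nm,"red",s_,c_,bp(nm,[c_],.07,1)[0])
for s_,c_ in comps(w,(100,150,50),(130,255,255),60)[0]: print("blue",s_,bp("wrist",[c_],.003,1)[0])
for s_,c_ in comps(w,(50,120,40),(75,255,255),40)[0]: print("green",s_,c_,bp("wrist",[c_],.003,1)[0])
# white-ish pixel near canister base, side: project expected rim and base
p,T=camT("side");Ti=np.linalg.inv(T)
for P in([.6625,.0955,.003],[.6625,.0955,.253]):
    q=Ti@np.r_[P,1];print("expect side px",p["fx"]*q[0]/q[2]+p["cx"],p["fy"]*q[1]/q[2]+p["cy"])
print("side orange",comps(d,(6,110,110),(16,255,255),30)[0])
```

```text
orange [ 135   34  123  129 6023] ((193.08868408203125, 102.86036682128906), (123.84188079833984, 116.90035247802734), 10.61965560913086) [[0.6055 0.0584 0.253 ]]
orange [ 329   57   45   46 1308] ((350.9941101074219, 79.7259292602539), (36.83342361450195, 42.99448776245117), 12.804265975952148) [[0.7468 0.1019 0.253 ]]
orange [ 371   64   45   46 1131] ((392.4274597167969, 86.61151123046875), (35.80184555053711, 44.46833419799805), 14.620874404907227) [[0.7862 0.1024 0.253 ]]
orange [ 320  104   42   42 1118] ((340.4615783691406, 124.69230651855469), (36.08536911010742, 38.046531677246094), 11.309932708740234) [[0.7469 0.0612 0.253 ]]
orange [359 111  43  40 965] ((380.2059326171875, 131.17648315429688), (34.44005584716797, 39.53330612182617), 14.03624439239502) [[0.7863 0.0614 0.253 ]]
orange [ 311  147   41   39 1000] ((330.7756042480469, 166.3804931640625), (33.9437141418457, 36.03900909423828), 12.094757080078125) [[0.747  0.0202 0.253 ]]
orange [349 153  41  38 832] ((368.8165283203125, 172.18138122558594), (32.645240783691406, 37.36190414428711), 15.068489074707031) [[0.7862 0
[... 529 characters left out ...]
  0.07 ]
side red [224, 148, 12, 19, 125] [229.7, 156.2] [ 0.6723 -0.1718  0.07  ]
side red [130, 250, 20, 19, 293] [139.7, 259.1] [0.6658 0.3568 0.07  ]
blue [300, 45, 124, 156, 3092] [0.8446 0.0847 0.003 ]
blue [221, 190, 39, 64, 684] [ 0.6566 -0.1324  0.003 ]
green [230, 58, 58, 64, 1283] [266.9, 103.3] [0.6812 0.0813 0.003 ]
expect side px 192.60824178745318 217.42943352241474
expect side px 187.27493926812852 157.81606916585696
side orange [([178, 151, 18, 14, 36], [184.4, 157.1]), ([194, 154, 11, 14, 37], [200.0, 160.6]), ([230, 204, 35, 15, 91], [247.3, 211.2]), ([148, 237, 9, 6, 39], [151.9, 239.4]), ([144, 241, 20, 16, 121], [154.3, 249.4]), ([254, 298, 10, 12, 77], [258.9, 303.5])]
```

Run:
```python
from h import *
print(bp("side",[(191.5,159.5)],.253,1))
d=imaging.read_camera("side");h=cv2.cvtColor(d,cv2.COLOR_BGR2HSV);m=cv2.inRange(h,(5,90,80),(18,255,255));m[:140]=0;m[185:]=0;m[:,:165]=0;m[:,215:]=0
y,x=np.nonzero(m);print(x.min(),x.max(),y.min(),y.max(),bp("side",[((x.min()+x.max())/2,(y.min()+y.max())/2)],.253,1))
s=monitor.read_state();print(s["time"],s["wrist_force"])
from workcell import finish_job;print(finish_job())
```

```text
[[0.6474 0.0962 0.253 ]]
178 204 151 170 [[0.6462 0.1008 0.253 ]]
38.9 [-0.2619  0.262   0.2873]
the job is handed in; nothing more can be done
None
```

I finished every step of the job and handed it in at about 39 s. `finish_job` gives no verdict, so the checks below are my own.

- **Shells:** All four were swept into the yellow pan with the brush in two strokes. The wrist picture afterwards showed an empty bed and four pieces in the pan.
- **Brush:** It stands back on the blue pad. The last colour measurements put it at about (0.67, -0.17), against the pad centre at (0.666, -0.164).
- **Canister:** I leaned it on the ledge, let go, and took it again about 95 mm up from its bottom. I tipped it slowly to about 106°. It then went back onto the ledge and was taken again near the top. The last step was standing it on the green mat.
- **Nuts:** The last picture I viewed, taken before the canister was put down, showed all four in the dish.

**Last checks and disagreements:**
- I had used up my 16 viewable pictures before the final placing, so that check was by colour detection only. The canister's rim showed in the side view at the right height for a standing canister, so I take it to be upright.
- The side camera put the rim centre at about (0.647, 0.10). The gripper pose gave about (0.662, 0.096), so the two disagree by about 15 mm. Both are within 40 mm of the mat centre at (0.662, 0.095).
- The wrist-camera rim check failed, because the rim's colour ran together with the wooden board.

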